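# Check a heater well with the gauge rod and show the reading

## Robot

A 7-joint arm with a two-finger parallel gripper is mounted at the origin on a cart in front of the work surface, level with it; the furniture and walls round the work are solid. World frame = base frame: x ahead of the robot, y to its left, z up, the work surface at z = 0. Lengths are in mm, angles in rad, forces in N, time in s.
With the tool pointing down it reaches from about 400 to 875 mm from the base axis. Payload 4.4 kg.
Tool frame: the origin (TCP) lies between the finger pads; the fingertips stand 11 mm ahead of it and the grasp point (between the pads) lies 8 mm behind it; y points along the fingers, x is the direction in which the jaws open and shut, and the axes are right-handed (so a half turn about y gives the same grasp; the last joint's range is limited). The gripper opens to 85 mm and grips with 20 to 120 N. Pads are 22 mm wide; open, the fingers measure 114 mm over their backs; the gripper's body (76 mm by 85 mm) begins 54 mm behind the grasp point. The pads swing forward as they close: fully open they stand 13 mm farther back than shut.
Start: joints at [1.17, 0.628, 0.038, 1.517, -0.027, 0.996, -0.02], TCP at [213.605, -613.914, 242.313] pointing down, gripper open.
Joint ranges: [-3.06, 3.06], [-0.37, 2.12], [-1.25, 1.32], [0.18, 2.47], [-1.1, 4.24], [0.23, 1.98], [-2.94, 2.94]. Speed limits (rad/s): [2.57, 2.57, 3.14, 3.14, 3.14, 3.14, 3.14].

## Interface

Orientations are given as [roll, pitch, yaw] about the fixed x, y, z axes, in that order (R = Rz(yaw) Ry(pitch) Rx(roll)).
In Python, from cell import * gives the robot as it stands.
- The arm moves only by the shell command python3 -m jog 'ROWS'. ROWS is JSON, a list of rows, each an object of numbers: "x", "y", "z": the shift along the tool's x, y, z in mm; "ax", "ay", "az": the turn, a rotation vector about the tool's x, y, z in rad; "grip": the finger opening in mm, from 0 to 85.4. In form: [{"x": .., "y": .., "z": .., "ax": .., "ay": .., "az": .., "grip": ..}, ...]. A call has 1 to 5 rows; each row is the pose to reach, as a shift and turn from the pose commanded when the call began, along the tool's axes at that moment; what a row does not reach only later rows make up. A row lasts 1/10 s, in which the tool goes at most 50 mm and 8.59 degrees, less where a joint would pass 70% of its speed; a pose out of reach is approached as far as the arm can. A call with a gripper value outside its range is refused whole. The fingers move at their own pace and stop on an object; the grip force is fixed at half the most. Time passes only in rows, so rows that repeat a pose let the fingers close. It gives the time, the measured TCP pose, the force and the opening at its end, in the units of the state.
- read_state(): the state, without advancing time (a new reading comes with each control period).
- get_image(name): name is "side" or "top" or "wrist"; returns a dict with "color" (400x640x3 uint8, red, green, blue), "vfov" (degrees; the focal length in pixels is half the picture's height over the tangent of half this angle, whatever the lens; pixels are square), "cx", "cy" (the principal point, pixels), "camera_from_world" (4x4, takes a point from world to camera coordinates). Camera axes: x right, y down, z forward; pixel columns grow to the right and rows downward; lengths in mm; the calibration is good to about 2 mm. A picture is of the moment at which its call begins. There is no depth.
- finish_job(): hands the job in, once; it reports no verdict.
The state is a dict: "clock": time; "qpos": joint angles; "qd": joint speeds; "tau": joint torques, N m; "eef_pos": TCP position; "tool_rot": TCP orientation; "force": force on the tool from outside, world axes, zero at the start; "torque": the same for the moment, N m; "width": finger opening in mm.
Only numpy, scipy, OpenCV 4.12 (cv2) and the standard library are available. Lean on these libraries where they do the work, as an engineer would, in place of code of your own. Each camera call takes 0.05 s, during which the arm holds its last target.

## Task

Lift the gauge rod out of its blue cradle and push its steel rod, without forcing it, into the inclined guide tube of the white heater block until the brass collar stops against the tube's mouth. Then draw it right out again and present it for reading: hold it level and still, with the tip roughly 10 cm above the middle of the white tile, and finish while still holding it there. Do not knock the two tall vials about.

Things in the scene. Friction and masses are not known exactly. Their poses are not given: they have to be found in the camera images.
- gauge: Loose gauge rod, 178 mm long, 0.1 to 0.17 kg. Origin: centre of its orange square grip (18 x 18 mm, y = -40 to 40 mm). Own y runs along it to the tip: brass collar, 30 mm wide, y = 40 to 48 mm, then an 8 mm steel rod to the tip at y = 138 mm, with rings near the tip. Starts level in the cradle, own z up; grip it at the origin, across its own x.
- gauge_tip (a point): the tip of the gauge rod, on its axis, 138 mm from the gauge's origin
- gauge_collar (a point): centre of the collar's front face (the face towards the tip), on the rod's axis, 48 mm from the gauge's origin
- cradle: Fixed blue cradle on a black base, 90 x 207 x 34 mm, own y = -55 to 152 mm; cavity shaped to the gauge, 3 mm play. Origin on the bench under the grip's centre; y to the gauge's tip, z up. Gauge axis 30 mm above the bench, cavity walls 34 mm high; at the grip (y = -27 to 27 mm) open to both sides for the fingers, down to the 5 mm base. Lift straight up.
- guide_tube: Fixed steel tube on the heater block, inclined 30 degrees from level. Origin: centre of its mouth, 120 mm above the bench; own z: the tube's axis, out of the mouth, upwards and mainly to the robot's right. Bore 14 mm, widening to 20 mm over the last 10 mm; rim 34 mm outside; 104 mm deep, so the 90 mm rod goes in until the collar meets the rim.
- well_block: Fixed white heater block that carries the guide tube: 120 x 120 mm, top 76 mm high, the tube's saddle up to 95 mm. Origin on the bench; the box spans own x -60 to 60 mm and own y -20 to 100 mm; the tube's mouth is at own (0, -70, 120) mm.
- tile: Fixed white reading tile, 100 x 100 x 8 mm, flat on the bench; origin at the centre of its underside, z up. A tall black computer stands just right of it.
- headspace_vial_1: Glass vial with a cap, bystander, 22 mm diameter, 76 mm tall, upright and loose; origin at the centre of its underside.
- headspace_vial_2: Second such vial, bystander, 22 mm diameter, 76 mm tall, upright and loose; origin at the centre of its underside.
There are look-alikes about, which are no part of the job. There is more than one size of the tile; the one meant has the size given above.

How it is judged (in metres and radians):
On the way, in this order (a step that is already met when the one before it is completed fails the run):
1. the gauge is lifted clear of its cradle in the fingers (z of gauge in the frame of cradle above 0.06 m and contact force between the fingers and gauge above 1 N), for 0.1 s.
2. the rod is in the guide tube, in line with it, the collar up against the mouth (z of gauge_collar in the frame of guide_tube below 0.003 m and distance between gauge_collar and guide_tube below 0.007 m and angle between the y axis of gauge and the z axis of guide_tube, either way round below 0.1 rad), for 0.2 s.
3. the tip is drawn right out of the tube (z of gauge_tip in the frame of guide_tube above 0.01 m and contact force between the fingers and gauge above 1 N), for 0.1 s.
At the end, for the whole second after the job is handed in: The gauge is held in the fingers alone, touching neither tile, block nor cradle, at rest (under 0.02 m/s), its axis level within 0.12 rad, its tip within 35 mm of the tile's centre seen from above and 60 to 160 mm above the bench (horizontal distance between gauge_tip and tile below 0.035 m and z of gauge_tip in the frame of tile between 0.06 and 0.16 m and angle between gauge's own y axis and vertical between 1.45 and 1.69 rad and linear speed of gauge below 0.02 m/s and angular speed of gauge below 0.15 rad/s and contact force between the fingers and gauge above 1 N and contact force between gauge and tile below 0.1 N and contact force between gauge and well_block below 0.1 N and contact force between gauge and cradle below 0.1 N); the arm keeps its last pose, push and grip.
It fails at once if a tall vial is shifted by more than 30 mm or knocked over (distance of any of headspace_vial_1, headspace_vial_2 from where it was at the start of the episode above 0.03 m or angle between any of headspace_vial_1, headspace_vial_2's own z axis and vertical above 0.5 rad).
It fails at once if the gauge is forced against the tube or block with more than 60 N (contact force between gauge and well_block above 60 N).
It also fails if it takes over 53 s, if anything falls off the work surface, if the arm or the gripper's body presses on something with over 40 N, if the wrist force passes 120 N, or if a joint passes its speed limit or range.

## Working session

There is one attempt and no reset: what is moved stays moved. The work goes in short steps, Python scripts to look and compute and a shell command to move; the robot and the scene stay as the last step left them, time stands still between calls to the robot, and variables do not carry over. Pictures are saved under pics/ and viewed, and the job is handed in when it is done.

```bash
ls; mkdir -p pics; python3 - <<'E'
from cell import *
import cv2
print(read_state())
for n in ["side","top","wrist"]:
    d=get_image(n); cv2.imwrite(f"pics/{n}0.png",d["color"][:,:,::-1]); print(n,d["vfov"],d["cx"],d["cy"],d["camera_from_world"].round(3).tolist() if hasattr(d["camera_from_world"],'round') else d["camera_from_world"])
E
```

```text
pics
{'clock': 0.0, 'qpos': array([ 1.17019312,  0.62934496,  0.03842358,  1.51837055, -0.02698901,
        0.99629564, -0.02002806]), 'qd': array([-7.40469198e-04, -8.95337687e-04, -1.93509832e-04, -1.46250387e-03,
       -1.11236461e-03,  9.26672748e-04, -2.39421532e-05]), 'tau': array([ 6.51555320e-05, -5.63395786e+01,  1.22629635e+00, -1.93446547e+01,
        1.10010174e-02,  1.04035327e-02,  3.70789053e-06]), 'eef_pos': array([ 213.41500614, -613.32527841,  241.38867907]), 'tool_rot': array([-1.57081991,  0.00190085, -1.23600041]), 'force': array([ 0.34698515, -0.08537692,  0.50917492]), 'torque': array([-0.0144317 , -0.03750254,  0.0063076 ]), 'width': 85.58460756729365}
side 49.645254042107815 311.0107874010439 198.57326606575816 [[-0.991, -0.133, 0.017, 622.615], [-0.1, 0.651, -0.752, 71.502], [0.089, -0.747, -0.659, 1260.47], [0.0, 0.0, 0.0, 1.0]]
top 42.00854501571973 323.33376826868266 198.05576336148462 [[0.008, -1.0, -0.007, 69.19], [-0.984, -0.006, -0.179, 627.941], [0.179, 0.008, -0.984, 1535.797], [0.0, 0.0, 0.0, 1.0]]
wrist 66.74992982380459 316.7750387856156 202.61889086191528 [[0.329, -0.944, -0.003, -649.727], [-0.905, -0.316, 0.286, -38.114], [-0.271, -0.092, -0.958, 378.861], [0.0, 0.0, 0.0, 1.0]]
```

View pics/side0.png

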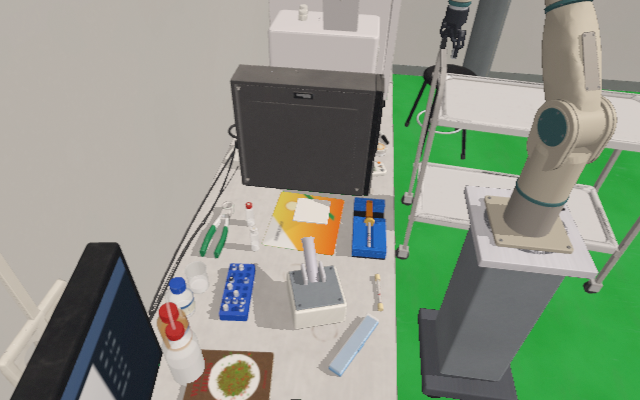

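View pics/top0.png

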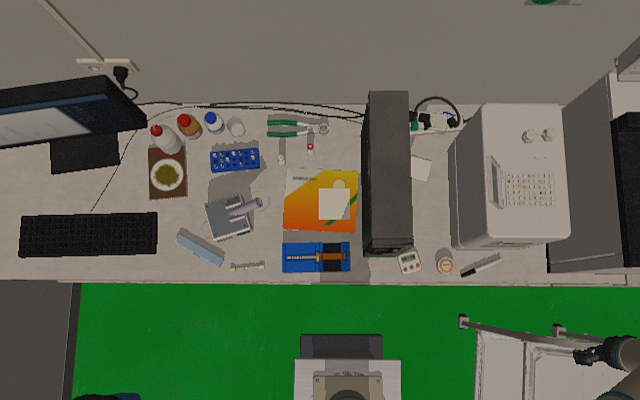

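View pics/wrist0.png

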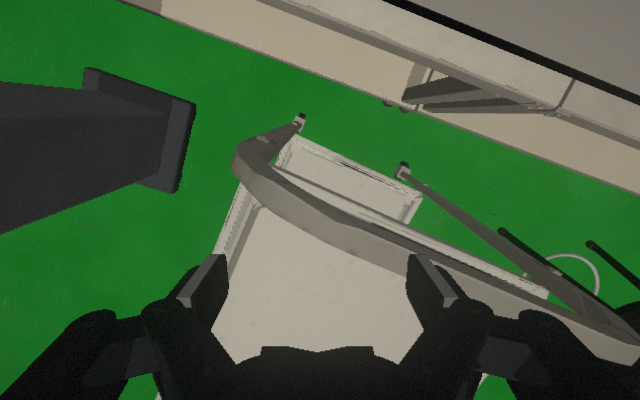

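```bash
cat > h.py <<'E'
import numpy as np, cv2
from cell import *
from scipy.spatial.transform import Rotation as R
def K(d):
    f=200/np.tan(np.radians(d["vfov"]/2)); return f,d["cx"],d["cy"],np.array(d["camera_from_world"])
def ray(d,u,v):
    f,cx,cy,M=K(d); r=M[:3,:3].T@np.array([(u-cx)/f,(v-cy)/f,1]); o=-M[:3,:3].T@M[:3,3]; return o,r
def onz(d,u,v,z):
    o,r=ray(d,u,v); return o+r*(z-o[2])/r[2]
def proj(d,p):
    f,cx,cy,M=K(d); q=M[:3,:3]@np.array(p,float)+M[:3,3]; return f*q[0]/q[2]+cx,f*q[1]/q[2]+cy
def tri(pairs):
    A=np.zeros((3,3));b=np.zeros(3)
    for d,u,v in pairs:
        o,r=ray(d,u,v); r=r/np.linalg.norm(r); P=np.eye(3)-np.outer(r,r); A+=P;b+=P@o
    p=np.linalg.solve(A,b); return p
def crop(d,x0,y0,x1,y1,s,name):
    c=d["color"][y0:y1,x0:x1,::-1]; cv2.imwrite("pics/"+name,cv2.resize(c,None,fx=s,fy=s,interpolation=cv2.INTER_CUBIC))
E
python3 - <<'E'
from h import *
import pickle
t=get_image("top"); s=get_image("side"); pickle.dump((t,s),open("ts.pkl","wb"))
crop(t,160,120,380,285,3.5,"t1.png"); crop(s,190,180,400,330,3.5,"s1.png")
E
```

```text
(no output)
```

View pics/t1.png

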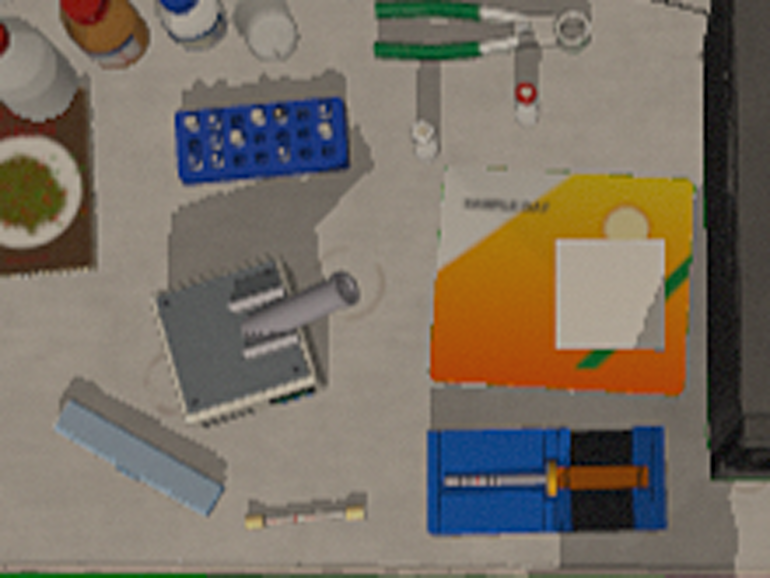

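View pics/s1.png

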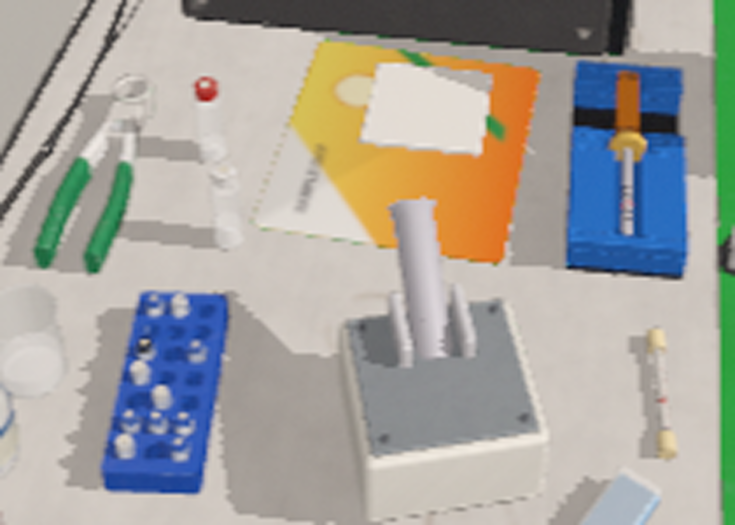

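```bash
cat > m.py <<'E'
from h import *
import pickle
t,s=pickle.load(open("ts.pkl","rb"))
T=lambda u,v:((u)/3.5+160-.36,(v)/3.5+120-.36)
S=lambda u,v:((u)/3.5+190-.36,(v)/3.5+180-.36)
print("tile top",[onz(t,*T(*p),8).round(1)[:2].tolist() for p in [(556,240),(664,238),(665,348),(556,348)]])
print("tile side",[onz(s,*S(*p),8).round(1)[:2].tolist() for p in [(378,62),(493,78),(482,156),(361,141)]])
print("cradle top",[onz(t,*T(*p),34).round(1)[:2].tolist() for p in [(428,430),(663,427),(667,530),(428,533)]])
print("cradle side",[onz(s,*S(*p),34).round(1)[:2].tolist() for p in [(576,62),(682,66),(686,262),(570,250)]])
print("gauge T rear,collar front,tip",[onz(t,*T(*p),30).round(1)[:2].tolist() for p in [(650,477),(548,480),(443,481)]])
print("gauge S",[onz(s,*S(*p),30).round(1)[:2].tolist() for p in [(628,72),(627,155),(627,236)]])
print("block top",[onz(t,*T(*p),76).round(1)[:2].tolist() for p in [(155,298),(278,258),(318,388),(190,422)]])
print("block side",[onz(s,*S(*p),76).round(1)[:2].tolist() for p in [(343,322),(505,298),(546,437),(365,462)]])
print("mouth",tri([(t,*T(345,290)),(s,*S(413,206))]))
m=(412,206)
print(onz(t,*T(345,290),120), onz(s,*S(*m),120))
for a in [(t,*T(426,140)),(t,*T(526,100))]: print("vial",onz(*a,40).round())
# hsv masks
for nm,d in (("t",t),("s",s)):
    hsv=cv2.cvtColor(d["color"],cv2.COLOR_RGB2HSV)
    m=((hsv[...,0]<25)&(hsv[...,1]>120)).astype(np.uint8)
E
python3 m.py
```

```text
tile top [[667.9, 89.7], [670.3, -7.9], [570.0, -8.7], [569.4, 88.7]]
tile side [[670.0, -3.2], [568.8, 2.5], [568.1, 99.0], [668.3, 96.5]]
cradle top [[492.7, 199.4], [496.8, -5.8], [407.7, -9.1], [403.6, 197.4]]
cradle side [[499.5, 0.8], [410.3, -7.8], [406.0, 213.3], [491.4, 214.2]]
gauge T rear,collar front,tip [[453.5, 5.4], [450.3, 94.2], [448.7, 185.7]]
gauge S [[455.1, 2.3], [452.6, 102.9], [449.7, 190.1]]
block top [[600.9, 433.8], [636.7, 328.9], [524.0, 290.5], [494.1, 398.7]]
block side [[639.3, 339.3], [533.7, 302.6], [497.7, 411.0], [606.8, 445.4]]
mouth [602.49410692 264.56272498 116.16217853]
[601.45635722 264.05280245 120.        ] [603.08128049 268.20223109 120.        ]
vial [752. 206.  40.]
vial [790. 117.  40.]
```

```bash
python3 - <<'E'
from h import *
import pickle
t,s=pickle.load(open("ts.pkl","rb"))
crop(t,350,80,430,280,3,"t2.png"); crop(s,220,55,400,205,4,"s2.png")
w=get_image("wrist"); st=read_state()
Rt=R.from_euler('xyz',st["tool_rot"]).as_matrix(); print(Rt.round(2))
M=np.array(w["camera_from_world"]); Tw=np.eye(4);Tw[:3,:3]=Rt;Tw[:3,3]=st["eef_pos"]
print((M@Tw).round(3))
E
```

```text
[[ 0.33 -0.    0.94]
 [-0.94  0.    0.33]
 [-0.   -1.   -0.  ]]
[[ 1.00000e+00  1.00000e-03  0.00000e+00 -8.29000e-01]
 [ 1.00000e-03 -2.86000e-01 -9.58000e-01  3.17000e+01]
 [-1.00000e-03  9.58000e-01 -2.86000e-01  1.45749e+02]
 [ 0.00000e+00  0.00000e+00  0.00000e+00  1.00000e+00]]
```

View pics/t2.png

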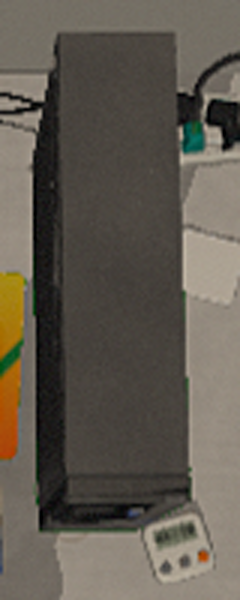

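View pics/s2.png

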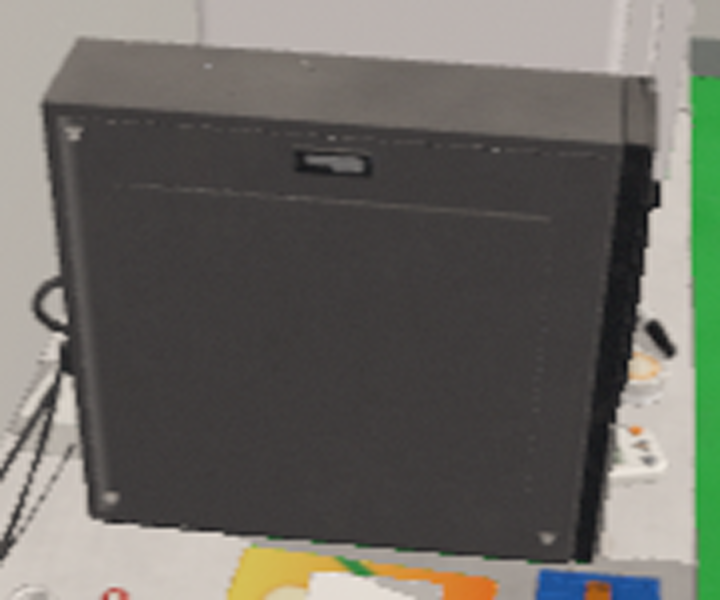

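```bash
python3 - <<'E'
from h import *
import pickle
t,s=pickle.load(open("ts.pkl","rb"))
print(tri([(t,371.5,246.5),(s,382.5,92)]), onz(t,363,255.5,0), onz(s,368,195,0), onz(t,413,245.5,450))
st=read_state(); print(st["tool_rot"])
E
```

```text
[455.4136445  -47.06969335 354.68034215] [457.31698202 -50.37397624   0.        ] [457.2038842  -56.49045277   0.        ] [ 448.75667443 -132.21544902  450.        ]
[-1.57079922e+00  6.24132587e-04 -1.23602808e+00]
```

```bash
cat >> h.py <<'E'
def tool(zdir, approach):
    z=np.array(zdir,float); z/=np.linalg.norm(z); y=np.array(approach,float); y-=y@z*z; y/=np.linalg.norm(y)
    return np.column_stack([np.cross(y,z),y,z])
def rel(p,Rm,verbose=True):
    st=read_state(); R0=R.from_euler('xyz',st["tool_rot"]).as_matrix()
    d=R0.T@(np.array(p)-st["eef_pos"]); w=R.from_matrix(R0.T@Rm).as_rotvec()
    print("clock %.2f"%st["clock"],"shift",d.round(1),"turn",w.round(4),"F",st["force"].round(1),"w",round(st["width"],1)); return d,w
E
python3 -m jog '[{"y":-50},{"y":-100},{"y":-150},{"y":-200}]'
python3 - <<'E'
from h import *
rel([451.5,46,330],tool([-.027,1,0],[0,0,-1])); rel([420,46,440],tool([-.027,1,0],[0,0,-1]))
E
```

```text
clock 0.30 shift [-545.   -87.7  441.5] turn [-4.000e-04 -1.263e+00 -5.000e-04] F [ 0.3  0.2 -0.3] w 85.2
clock 0.30 shift [-555.4 -197.7  411.8] turn [-4.000e-04 -1.263e+00 -5.000e-04] F [ 0.3  0.2 -0.3] w 85.2$[0]: bad value
```

```bash

python3 -m jog '[{"x":0,"y":-50,"z":0,"ax":0,"ay":0,"az":0,"grip":85},{"x":0,"y":-100,"z":0,"ax":0,"ay":0,"az":0,"grip":85},{"x":0,"y":-150,"z":0,"ax":0,"ay":0,"az":0,"grip":85},{"x":0,"y":-200,"z":0,"ax":0,"ay":0,"az":0,"grip":85}]'
python3 - <<'E'
from h import *
rel([420,46,440],tool([-.027,1,0],[0,0,-1]))
E
```

```text
clock: 0.7
eef_pos: [213.4, -613.5, 444.5]
tool_rot: [-1.571, -0.0, -1.236]
force: [0.7, -0.4, 0.7]
width: 84.8
clock 0.70 shift [-555.1    4.4  411.8] turn [ 1.0000e-04 -1.2631e+00  2.0000e-04] F [ 0.7 -0.4  0.7] w 84.8
```

```bash

python3 -m jog '[{"x":-555,"y":0,"z":412,"ax":0,"ay":-1.263,"az":0,"grip":85},{"x":-555,"y":0,"z":412,"ax":0,"ay":-1.263,"az":0,"grip":85},{"x":-555,"y":0,"z":412,"ax":0,"ay":-1.263,"az":0,"grip":85},{"x":-555,"y":0,"z":412,"ax":0,"ay":-1.263,"az":0,"grip":85},{"x":-555,"y":0,"z":412,"ax":0,"ay":-1.263,"az":0,"grip":85}]'
python3 - <<'E'
from h import *
rel([420,46,440],tool([-.027,1,0],[0,0,-1]))
E
```

```text
clock: 1.2
eef_pos: [288.6, -373.2, 442.5]
tool_rot: [-1.571, -0.0, -0.48]
force: [0.5, -0.6, 0.3]
width: 85.4
clock 1.20 shift [-77.    2.3 432.5] turn [ 5.000e-04 -5.069e-01  4.000e-04] F [ 0.5 -0.6  0.3] w 85.4
```

```bash

python3 -m jog '[{"x":-77,"y":2,"z":432,"ax":0,"ay":-0.507,"az":0,"grip":85},{"x":-77,"y":2,"z":432,"ax":0,"ay":-0.507,"az":0,"grip":85},{"x":-77,"y":2,"z":432,"ax":0,"ay":-0.507,"az":0,"grip":85},{"x":-77,"y":2,"z":432,"ax":0,"ay":-0.507,"az":0,"grip":85},{"x":-77,"y":2,"z":432,"ax":0,"ay":-0.507,"az":0,"grip":85}]'
python3 - <<'E'
from h import *
rel([440,46,330],tool([-.027,1,0],[0,0,-1]))
E
```

```text
clock: 1.7
eef_pos: [364.6, -135.3, 441.5]
tool_rot: [-1.572, -0.001, 0.022]
force: [2.0, -0.3, 0.0]
width: 85.3
clock 1.70 shift [ 79.2 111.4 179.7] turn [ 0.0009 -0.0052  0.0009] F [ 2.  -0.3  0. ] w 85.3
```

```bash

python3 -m jog '[{"x":20,"y":0,"z":46,"ax":0,"ay":0,"az":0,"grip":85},{"x":35,"y":0,"z":91,"ax":0,"ay":0,"az":0,"grip":85},{"x":50,"y":10,"z":135,"ax":0,"ay":-0.005,"az":0,"grip":85},{"x":65,"y":30,"z":170,"ax":0,"ay":-0.005,"az":0,"grip":85},{"x":80,"y":70,"z":180,"ax":0,"ay":-0.005,"az":0,"grip":85}]'
python3 - <<'E'
from h import *
rel([451,46,250],tool([-.027,1,0],[0,0,-1]))
w=get_image("wrist"); crop(w,0,0,640,400,1.25,"w1.png")
E
```

```text
clock: 2.2
eef_pos: [442.7, 49.4, 373.0]
tool_rot: [-1.569, -0.008, 0.032]
force: [0.7, -0.4, 0.0]
width: 85.1
clock 2.20 shift [  7.2 123.1  -3.9] turn [-0.002   0.005   0.0078] F [ 0.7 -0.4  0. ] w 85.1
```

View pics/w1.png

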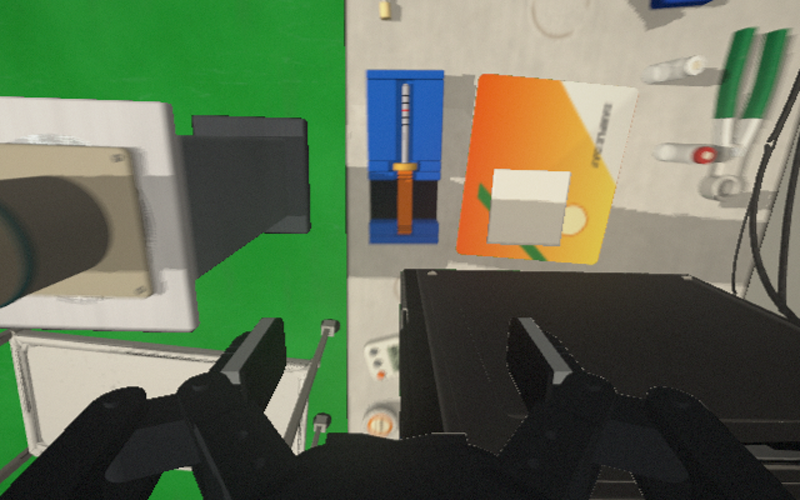

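```bash
python3 - <<'E'
from h import *
import pickle
w=get_image("wrist"); pickle.dump(w,open("w1.pkl","wb"))
g=lambda u,v,z:onz(w,u/1.25,v/1.25,z).round(1)
print("gauge rear, collar front, tip",g(404,234,39),g(405,163,30),g(405.5,83,30))
print("grip edges", g(396,200,39),g(412,200,39))
print("tile",[g(*p,8)[:2].tolist() for p in [(494,169),(570,171),(562,245),(488,241)]])
print("cradle",[g(*p,34)[:2].tolist() for p in [(368,71),(445,71),(438,242),(369,243)]])
E
```

```text
gauge rear, collar front, tip [450.    9.7  39. ] [448.1  94.9  30. ] [445.2 183.1  30. ]
grip edges [438.7  51.6  39. ] [458.   52.2  39. ]
tile [[560.7, 90.0], [656.6, 90.6], [661.5, -5.8], [562.6, -3.5]]
cradle [[403.0, 193.5], [488.6, 196.2], [493.3, -0.4], [406.4, -4.6]]
```

```bash

python3 -m jog '[{"x":7,"y":45,"z":-4,"ax":-0.002,"ay":0.005,"az":0.008,"grip":85},{"x":7,"y":90,"z":-4,"ax":-0.002,"ay":0.005,"az":0.008,"grip":85},{"x":7,"y":135,"z":-4,"ax":-0.002,"ay":0.005,"az":0.008,"grip":85},{"x":7,"y":180,"z":-4,"ax":-0.002,"ay":0.005,"az":0.008,"grip":85},{"x":7,"y":222,"z":-4,"ax":-0.002,"ay":0.005,"az":0.008,"grip":85}]'
python3 - <<'E'
from h import *
import pickle
w=get_image("wrist"); crop(w,0,0,640,400,1.25,"w2.png"); pickle.dump(w,open("w2.pkl","wb"))
rel([450,46,22],tool([-.027,1,0],[0,0,-1]))
E
```

```text
clock: 2.8
eef_pos: [448.4, 39.3, 148.5]
tool_rot: [-1.574, 0.006, 0.019]
force: [1.1, -0.6, -0.0]
width: 85.0
clock 2.85 shift [  7.5 121.3   7.5] turn [ 0.0031 -0.0078 -0.017 ] F [-2.5  0.2 -4.2] w 84.7
```

View pics/w2.png

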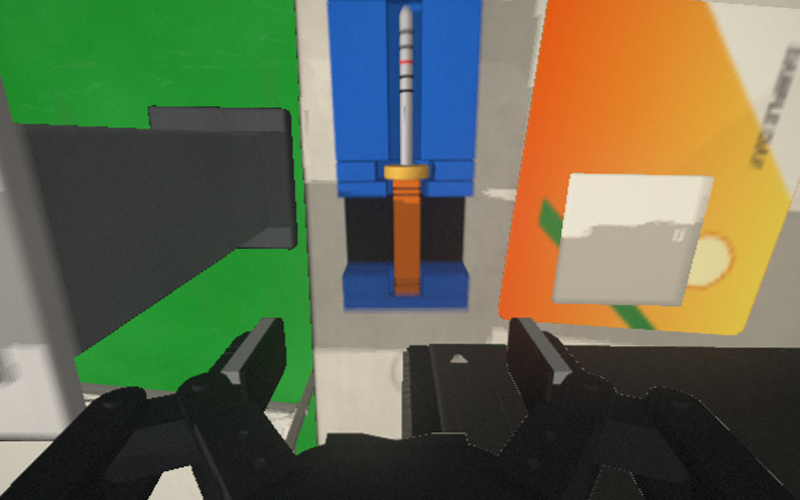

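```bash
python3 - <<'E'
from h import *
import pickle
g=lambda u,v,z:onz(w,u/1.25,v/1.25,z).round(1)
w=pickle.load(open("w2.pkl","rb"))
print("gauge rear, collar front, tip",g(407,294,39),g(406,166,30),g(405.5,6,30))
print("tile",[g(*p,8)[:2].tolist() for p in [(570,174),(714,177),(682,306),(555,300)]])
w=get_image("wrist")
print(w["camera_from_world"].round(3))
rel([450,46,22],tool([-.027,1,0],[0,0,-1]))
E
python3 -m jog '[{"x":0,"y":0,"z":0,"ax":0,"ay":0,"az":0,"grip":85},{"x":0,"y":0,"z":0,"ax":0,"ay":0,"az":0,"grip":85}]'
python3 - <<'E'
from h import *
import pickle
rel([450,46,22],tool([-.027,1,0],[0,0,-1]))
w=get_image("wrist"); crop(w,0,0,640,400,1.25,"w3.png"); pickle.dump(w,open("w3.pkl","wb"))
E
```

```text
gauge rear, collar front, tip [455.4  10.2  39. ] [452.6  94.9  30. ] [449.9 184.4  30. ]
tile [[567.9, 90.3], [668.6, 90.2], [669.4, -8.1], [570.8, -5.3]]
[[ 1.0000e+00  2.0000e-02 -1.7000e-02 -4.4243e+02]
 [ 2.4000e-02 -9.5700e-01  2.8800e-01  1.6603e+01]
 [-1.1000e-02 -2.8800e-01 -9.5700e-01  2.9892e+02]
 [ 0.0000e+00  0.0000e+00  0.0000e+00  1.0000e+00]]
clock 2.90 shift [  7.2 124.1   7.5] turn [ 0.0039 -0.0068 -0.0167] F [-1.5  0.3 -0.4] w 85.2
clock: 3.1
eef_pos: [449.7, 40.6, 151.5]
tool_rot: [-1.573, 0.004, 0.02]
force: [-0.0, -0.4, -0.1]
width: 84.9
clock 3.10 shift [  0.8 129.5   5.7] turn [ 0.002  -0.0067 -0.0035] F [-0.  -0.4 -0.1] w 84.9
```

View pics/w3.png

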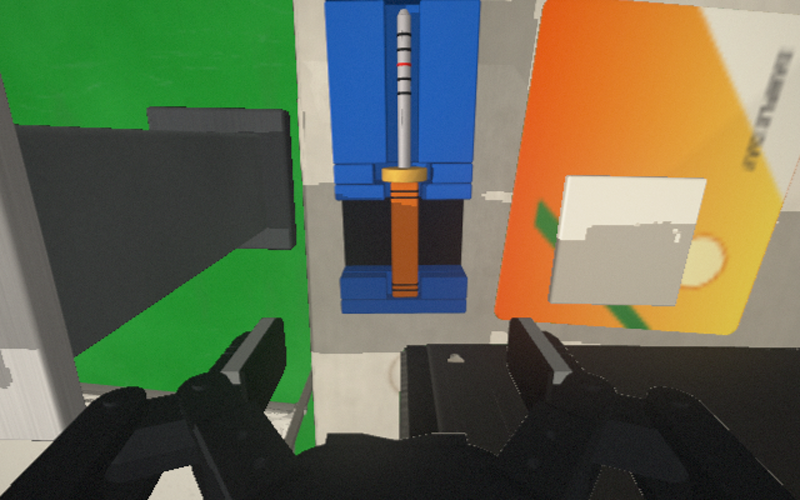

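```bash
python3 - <<'E'
from h import *
import pickle
g=lambda u,v,z:onz(w,u/1.25,v/1.25,z).round(1)
w=pickle.load(open("w3.pkl","rb"))
print("gauge rear, collar front, tip",g(404,297,39),g(404,170,30),g(403,9,30))
print("tile",[g(*p,8)[:2].tolist() for p in [(565,177),(706,179),(676,306),(549,302)]])
E
```

```text
gauge rear, collar front, tip [455.2   8.1  39. ] [453.   93.6  30. ] [450.  185.2  30. ]
tile [[567.8, 89.4], [668.0, 90.2], [669.5, -8.1], [569.6, -6.9]]
```

```bash

python3 -m jog '[{"x":4,"y":30,"z":6,"ax":0.002,"ay":-0.007,"az":-0.003,"grip":85},{"x":4,"y":60,"z":6,"ax":0.002,"ay":-0.007,"az":-0.003,"grip":85},{"x":4,"y":80,"z":6,"ax":0.002,"ay":-0.007,"az":-0.003,"grip":85},{"x":4,"y":90,"z":6,"ax":0.002,"ay":-0.007,"az":-0.003,"grip":85},{"x":4,"y":90,"z":6,"ax":0.002,"ay":-0.007,"az":-0.003,"grip":85}]'
python3 - <<'E'
from h import *
rel([453.5,46.5,22],tool([-.028,1,0],[0,0,-1]))
E
```

```text
clock: 3.65
eef_pos: [451.6, 46.4, 59.5]
tool_rot: [-1.571, 0.004, 0.028]
force: [0.9, -0.3, 1.1]
width: 84.5
clock 3.65 shift [ 2.1 37.5  0. ] turn [ 0.0003  0.     -0.0042] F [ 0.9 -0.3  1.1] w 84.5
```

```bash

python3 -m jog '[{"x":2,"y":18,"z":0,"ax":0,"ay":0,"az":-0.004,"grip":85},{"x":2,"y":30,"z":0,"ax":0,"ay":0,"az":-0.004,"grip":85},{"x":2,"y":36,"z":0,"ax":0,"ay":0,"az":-0.004,"grip":85},{"x":2,"y":36,"z":0,"ax":0,"ay":0,"az":-0.004,"grip":85},{"x":2,"y":36,"z":0,"ax":0,"ay":0,"az":-0.004,"grip":60}]'
python3 - <<'E'
from h import *
rel([453.5,46.5,22],tool([-.028,1,0],[0,0,-1]))
w=get_image("wrist"); crop(w,0,0,640,400,1.25,"w4.png")
E
```

```text
clock: 4.15
eef_pos: [453.9, 46.6, 24.3]
tool_rot: [-1.57, -0.001, 0.028]
force: [-1.0, -0.5, 0.4]
width: 72.5
clock 4.15 shift [-0.4  2.3 -0.1] turn [-0.0004 -0.0003  0.0013] F [-1.  -0.5  0.4] w 72.5
```

View pics/w4.png

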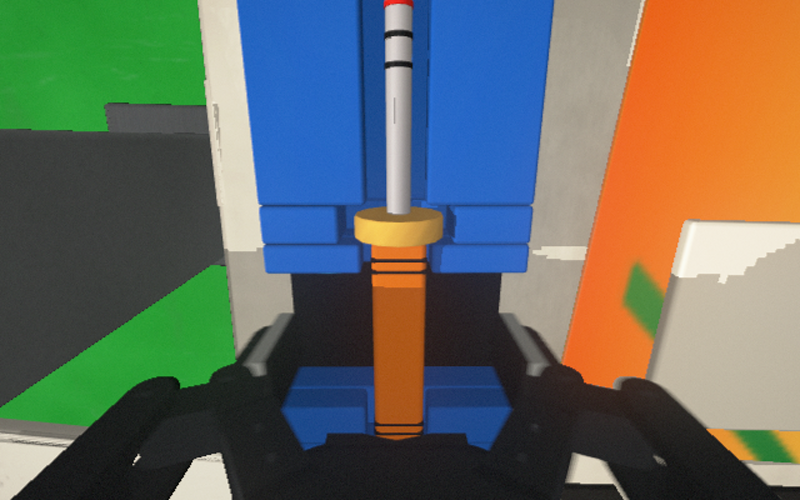

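```bash

python3 -m jog '[{"x":0,"y":2,"z":0,"ax":0,"ay":0,"az":0,"grip":30},{"x":0,"y":2,"z":0,"ax":0,"ay":0,"az":0,"grip":20},{"x":0,"y":2,"z":0,"ax":0,"ay":0,"az":0,"grip":10},{"x":0,"y":2,"z":0,"ax":0,"ay":0,"az":0,"grip":5},{"x":0,"y":2,"z":0,"ax":0,"ay":0,"az":0,"grip":5}]'
python3 -m jog '[{"x":0,"y":0,"z":0,"ax":0,"ay":0,"az":0,"grip":5},{"x":0,"y":0,"z":0,"ax":0,"ay":0,"az":0,"grip":5},{"x":0,"y":0,"z":0,"ax":0,"ay":0,"az":0,"grip":5}]'
```

```text
clock: 4.7
eef_pos: [453.1, 46.5, 21.5]
tool_rot: [-1.571, 0.0, 0.028]
force: [0.2, -0.6, 5.9]
width: 17.1
clock: 5.0
eef_pos: [453.1, 46.5, 21.5]
tool_rot: [-1.571, 0.0, 0.028]
force: [-0.0, -0.5, 5.5]
width: 16.9
```

```bash

python3 -m jog '[{"x":0,"y":-10,"z":0,"ax":0,"ay":0,"az":0,"grip":5},{"x":0,"y":-30,"z":0,"ax":0,"ay":0,"az":0,"grip":5},{"x":0,"y":-60,"z":0,"ax":0,"ay":0,"az":0,"grip":5},{"x":0,"y":-90,"z":0,"ax":0,"ay":0,"az":0,"grip":5},{"x":0,"y":-120,"z":0,"ax":0,"ay":0,"az":0,"grip":5}]'
python3 -m jog '[{"x":0,"y":-25,"z":0,"ax":0,"ay":0,"az":0,"grip":5},{"x":0,"y":-60,"z":0,"ax":0,"ay":0,"az":0,"grip":5},{"x":0,"y":-100,"z":0,"ax":0,"ay":0,"az":0,"grip":5},{"x":0,"y":-110,"z":0,"ax":0,"ay":0,"az":0,"grip":5},{"x":0,"y":-110,"z":0,"ax":0,"ay":0,"az":0,"grip":5}]'
python3 - <<'E'
from h import *
w=get_image("wrist"); crop(w,0,0,640,400,1.25,"w5.png")
s=get_image("side"); crop(s,190,100,400,330,2.6,"s5.png")
t=get_image("top"); 
import pickle; pickle.dump((t,s,w),open("tsw5.pkl","wb"))
E
```

```text
clock: 5.5
eef_pos: [452.2, 46.4, 142.6]
tool_rot: [-1.571, 0.002, 0.028]
force: [1.4, 0.1, -0.7]
width: 17.2
clock: 6.0
eef_pos: [453.6, 46.4, 252.6]
tool_rot: [-1.571, -0.002, 0.027]
force: [-0.9, 0.5, -0.7]
width: 17.0
```

View pics/w5.png

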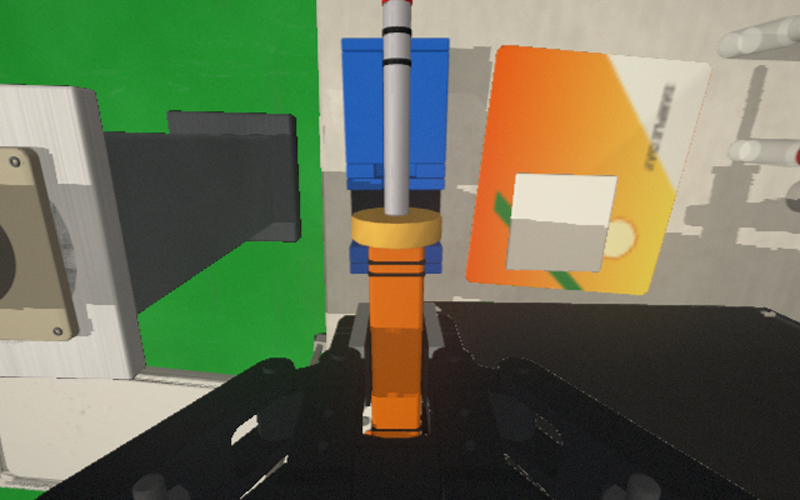

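View pics/s5.png

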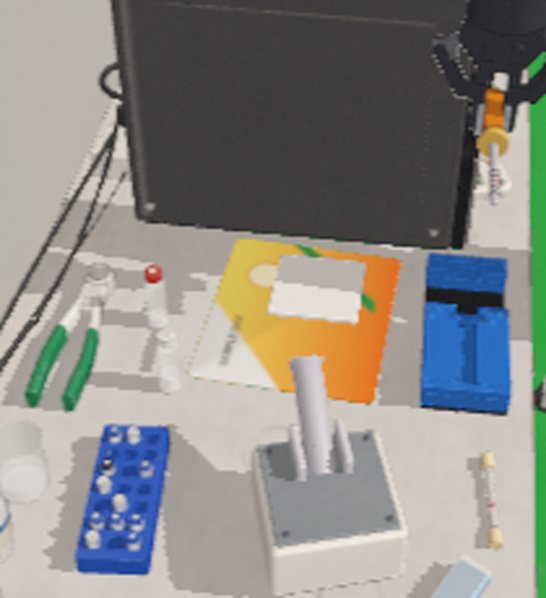

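```bash
cat >> h.py <<'E'
def insert_pose(mouth,yawdir,elev,tipdist,app_off=(0,0,0)):
    h=np.array([yawdir[0],yawdir[1],0.]);h/=np.linalg.norm(h); a=h*np.cos(elev)+np.array([0,0,np.sin(elev)])
    Rm=tool(-a,[0,0,-1]); o=np.array(mouth)+a*(138+tipdist); return o+8*Rm[:,1],Rm
E
python3 - <<'E'
from h import *
import pickle
t,s,w=pickle.load(open("tsw5.pkl","rb"))
st=read_state(); R0=R.from_euler('xyz',st["tool_rot"]).as_matrix()
for q in [(0,-8,48),(0,-8,40),(0,-8,98),(0,-17,48-8),(0,-17,-40)]:
    p=st["eef_pos"]+R0@np.array(q); u,v=proj(w,p); print(q,round(u*1.25,1),round(v*1.25,1))
p,Rm=insert_pose([602,266,120],(.30,-.954),np.pi/6,60); print(p); rel(p,Rm)
E
```

```text
(0, -8, 48) 392.1 215.1
(0, -8, 40) 392.2 238.3
(0, -8, 98) 391.6 49.1
(0, -17, 40) 392.1 245.2
(0, -17, -40) 392.7 449.2
[654.63885602  98.60843786 212.07179677]
clock 6.15 shift [204.3  36.9  47. ] turn [-0.5202 -0.2693 -0.0764] F [ 0.1 -0.4 -1.2] w 16.8
```

```bash

python3 -m jog '[{"x":41,"y":0,"z":9,"ax":-0.1,"ay":-0.05,"az":-0.015,"grip":5},{"x":82,"y":0,"z":18,"ax":-0.2,"ay":-0.1,"az":-0.03,"grip":5},{"x":123,"y":0,"z":27,"ax":-0.3,"ay":-0.15,"az":-0.045,"grip":5},{"x":164,"y":0,"z":36,"ax":-0.4,"ay":-0.21,"az":-0.06,"grip":5},{"x":204,"y":0,"z":47,"ax":-0.52,"ay":-0.27,"az":-0.076,"grip":5}]'
python3 -m jog '[{"x":0,"y":10,"z":0,"ax":0,"ay":0,"az":0,"grip":5},{"x":0,"y":10,"z":0,"ax":0,"ay":0,"az":0,"grip":5},{"x":0,"y":10,"z":0,"ax":0,"ay":0,"az":0,"grip":5}]'
python3 - <<'E'
from h import *
import pickle
p,Rm=insert_pose([602,266,120],(.30,-.954),np.pi/6,60); print(p); rel(p,Rm)
w=get_image("wrist"); crop(w,0,0,640,400,1.25,"w6.png")
s=get_image("side"); crop(s,240,160,400,330,3.5,"s6.png")
t=get_image("top");crop(t,180,160,380,285,4,"t6.png") 
pickle.dump((t,s,w,read_state()),open("tsw6.pkl","wb"))
E
```

```text
clock: 6.65
eef_pos: [657.1, 98.8, 249.2]
tool_rot: [-2.1, 0.0, 0.307]
force: [0.7, -0.6, -1.1]
width: 16.8
clock: 6.95
eef_pos: [656.2, 93.2, 240.7]
tool_rot: [-2.095, 0.001, 0.304]
force: [0.3, 0.0, -0.5]
width: 17.3
[654.63885602  98.60843786 212.07179677]
clock 6.95 shift [ 0.2 22.  19.2] turn [ 0.0008  0.0003 -0.0012] F [ 0.3  0.  -0.5] w 17.3
```

View pics/w6.png

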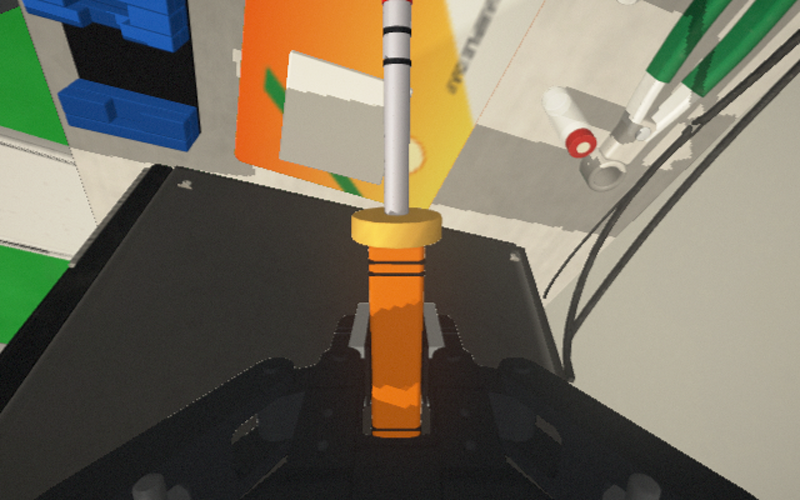

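View pics/s6.png

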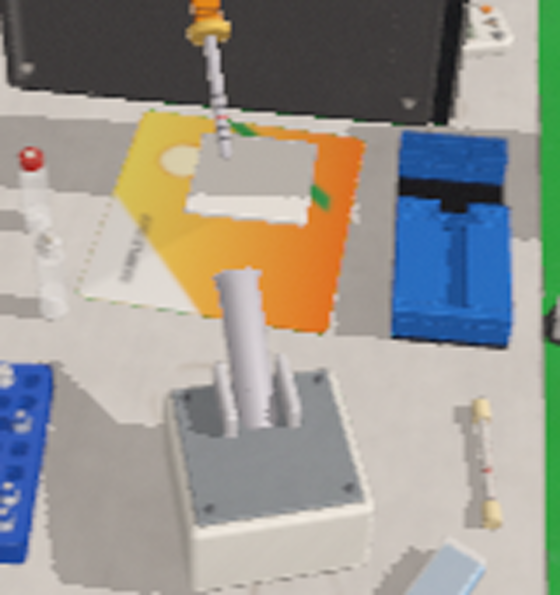

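View pics/t6.png

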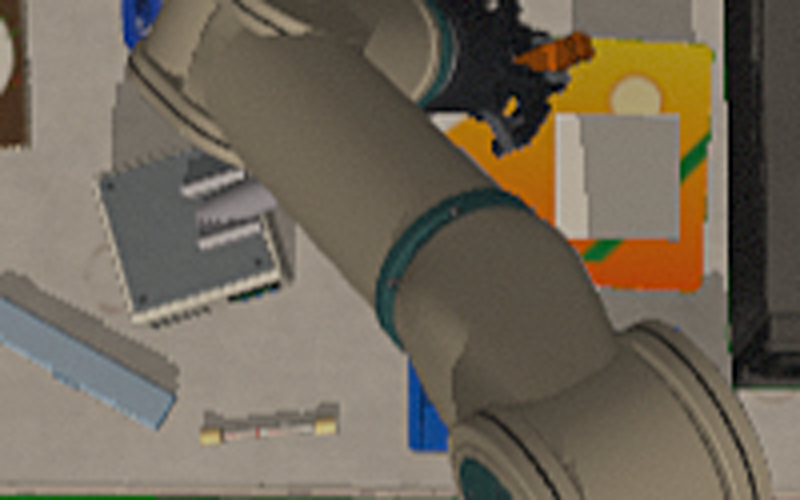

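```bash
python3 - <<'E'
from h import *
import pickle
t,s,w=pickle.load(open("tsw5.pkl","rb"))
crop(t,270,190,380,285,7,"t5.png"); crop(s,360,110,400,190,7,"s5b.png")
p0=np.array([453.6,46.4,252.6]); R0=R.from_euler('xyz',[-1.571,-.002,.027]).as_matrix()
for n,q in (("tip",(0,-8,138)),("collarf",(0,-8,48)),("rear",(0,-8,-40)),("collar rim up",(0,-23,48))):
    p=p0+R0@np.array(q); a=proj(t,p); b=proj(s,p)
    print(n,"t5",((np.array(a)-(270,190)+.5)*7).round(),"s5b",((np.array(b)-(360,110)+.5)*7).round())
t,s,w,st=pickle.load(open("tsw6.pkl","rb"))
crop(s,280,150,340,250,6,"s6b.png")
R0=R.from_euler('xyz',st["tool_rot"]).as_matrix()
for n,q in (("tip",(0,-8,138)),("collarf",(0,-8,48))):
    p=st["eef_pos"]+R0@np.array(q); b=proj(s,p); print(n,p.round(1),((np.array(b)-(280,150)+.5)*6).round())
E
```

```text
tip t5 [ 73. 428.] s5b [139. 473.]
collarf t5 [314. 423.] s5b [136. 314.]
rear t5 [550. 419.] s5b [133. 177.]
collar rim up t5 [313. 420.] s5b [141. 278.]
tip [620.3 210.9 180.8] [146. 321.]
collarf [643.4 136.5 225.8] [117. 115.]
```

View pics/t5.png

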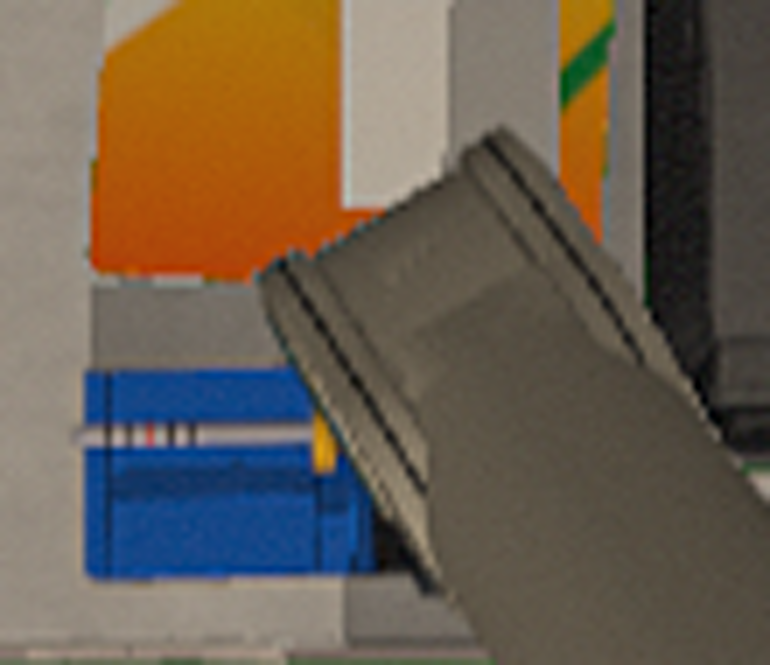

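View pics/s5b.png

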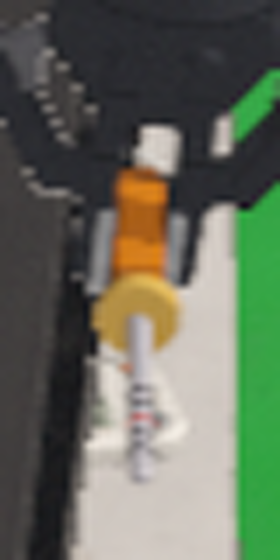

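View pics/s6b.png

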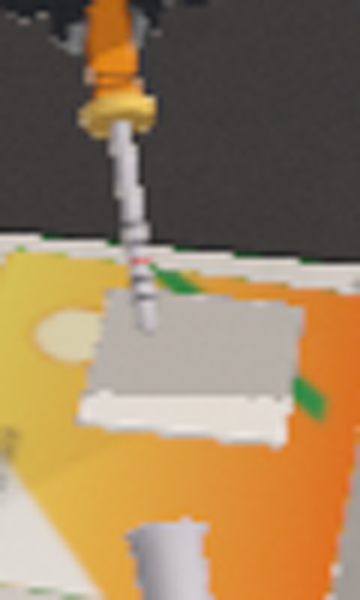

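```bash
python3 - <<'E'
from h import *
import pickle
t,s=pickle.load(open("ts.pkl","rb"))
crop(t,195,185,275,250,9,"t7.png"); crop(s,280,230,360,310,7,"s7.png")
E
```

```text
(no output)
```

View pics/t7.png

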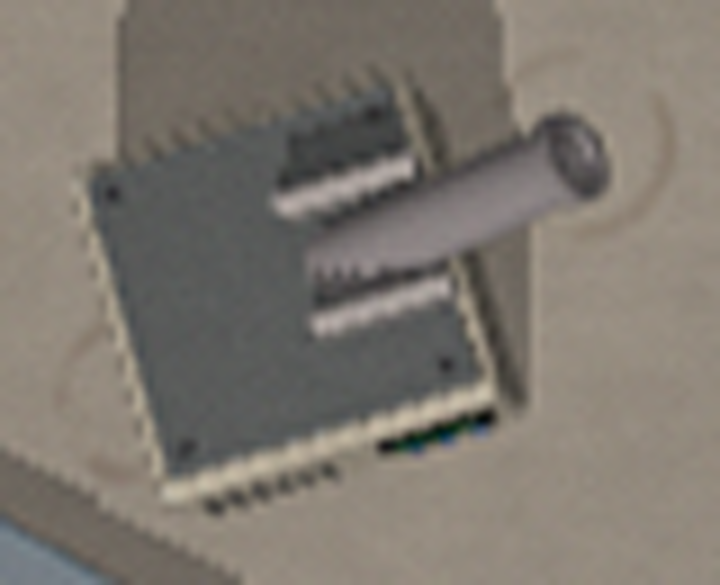

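View pics/s7.png

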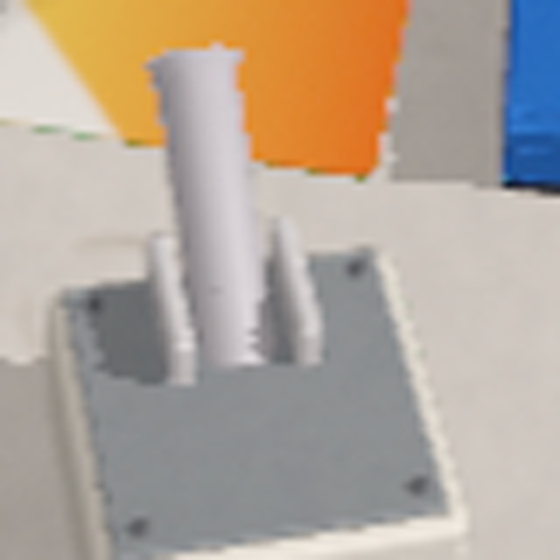

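```bash
python3 - <<'E'
from h import *
import pickle
t,s=pickle.load(open("ts.pkl","rb"))
for bt,bs in (((0,0),(0,0)),((.4,1.5),(.3,1.0))):
    T=lambda u,v:(u/9+195-.5-bt[0],v/9+185-.5-bt[1]); S=lambda u,v:(u/7+280-.5-bs[0],v/7+230-.5-bs[1])
    a=np.array([onz(t,*T(*p),76)[:2] for p in [(111,192),(374,115),(447,365),(187,448)]])
    b=np.array([onz(s,*S(*p),76)[:2] for p in [(355,267),(95,303)][::-1]+[(355,267)][:0]+[(418,486),(138,528)]]) if 0 else np.array([onz(s,*S(*p),76)[:2] for p in [(138,528),(95,303),(355,267),(418,486)]])
    # order b to match a: far-left, far-right, near-right, near-left (x far, y left)
    for n,c in (("T",a),("S",b)):
        ctr=c.mean(0); l=(c[0]+c[3])/2-(c[1]+c[2])/2; l2=(c[0]-c[3]+c[1]-c[2])/2; print(n,"ctr",ctr.round(1),"ydir",(l/np.linalg.norm(l)).round(3),np.linalg.norm(l).round(1),"xdir",(l2/np.linalg.norm(l2)).round(3),np.linalg.norm(l2).round(1),"mouth",(ctr-110*l/np.linalg.norm(l)).round(1))
    print("mouth T",onz(t,*T(577,157),120).round(1))
    h=np.array([.3,-.954,0]); n2=np.array([-.15,.477,.866])
    print("nearrim S z=134.7 -> mouth",(onz(s,*S(197,52),120+17*.866)-17*n2).round(1))
E
```

```text
T ctr [568.6 367. ] ydir [-0.304  0.953] 90.6 xdir [0.948 0.317] 89.8 mouth [602.1 262.2]
S ctr [569.7 369.7] ydir [-0.313  0.95 ] 90.4 xdir [0.949 0.316] 89.5 mouth [604.1 265.2]
mouth T [603.1 262.9 120. ]
nearrim S z=134.7 -> mouth [603.9 268.8 120. ]
T ctr [573.2 368.4] ydir [-0.304  0.953] 90.7 xdir [0.948 0.317] 89.9 mouth [606.6 263.6]
S ctr [570.7 367. ] ydir [-0.313  0.95 ] 90.8 xdir [0.949 0.316] 89.7 mouth [605.2 262.5]
mouth T [607.6 264.2 120. ]
nearrim S z=134.7 -> mouth [605.  265.7 120. ]
```

```bash
sed -i 's/o+8\*Rm/o+8.5*Rm/' h.py; cat >> h.py <<'E'
MO=[605.5,264,120]; HD=(.312,-.95)
def ins(d,mo=None):
    p,Rm=insert_pose(mo or MO,HD,np.pi/6,d); return rel(p,Rm)
E
python3 - <<'E'
from h import *
ins(60); ins(20)
E
```

```text
clock 7.10 shift [ 4.3 25.7 18.1] turn [ 0.0004 -0.0134 -0.0044] F [ 0.5  0.1 -1.6] w 16.9
clock 7.10 shift [ 3.7 25.7 58.1] turn [ 0.0004 -0.0134 -0.0044] F [ 0.5  0.1 -1.6] w 16.9
```

```bash

python3 -m jog '[{"x":4,"y":26,"z":10,"ax":0,"ay":-0.013,"az":-0.004,"grip":5},{"x":4,"y":26,"z":30,"ax":0,"ay":-0.013,"az":-0.004,"grip":5},{"x":4,"y":26,"z":50,"ax":0,"ay":-0.013,"az":-0.004,"grip":5},{"x":4,"y":26,"z":58,"ax":0,"ay":-0.013,"az":-0.004,"grip":5},{"x":4,"y":26,"z":58,"ax":0,"ay":-0.013,"az":-0.004,"grip":5}]'
python3 -m jog '[{"x":0,"y":0,"z":0,"ax":0,"ay":0,"az":0,"grip":5},{"x":0,"y":0,"z":0,"ax":0,"ay":0,"az":0,"grip":5},{"x":0,"y":0,"z":0,"ax":0,"ay":0,"az":0,"grip":5}]'
python3 - <<'E'
from h import *
import pickle
ins(20)
s=get_image("side"); crop(s,280,160,340,260,6,"s8.png")
t=get_image("top"); crop(t,200,120,340,240,5,"t8.png")
pickle.dump((t,s,read_state()),open("ts8.pkl","wb"))
ins(20); st=read_state(); R0=R.from_euler('xyz',st["tool_rot"]).as_matrix()
for n,q in (("tip",(0,-8.5,138)),("collarf",(0,-8.5,48))):
    p=st["eef_pos"]+R0@np.array(q); b=proj(s,p); print(n,p.round(1),((np.array(b)-(280,160)+.5)*6).round())
E
```

```text
clock: 7.6
eef_pos: [649.6, 132.0, 190.9]
tool_rot: [-2.094, 0.001, 0.32]
force: [-0.4, 0.4, -2.2]
width: 16.9
clock: 7.9
eef_pos: [650.4, 130.1, 191.5]
tool_rot: [-2.095, -0.0, 0.317]
force: [-0.8, 1.2, -0.7]
width: 17.4
clock 7.90 shift [-0.9 -0.2  0.1] turn [ 0.0007 -0.0005  0.0002] F [-0.8  1.2 -0.7] w 17.4
clock 8.00 shift [-0.9 -0.2 -0.5] turn [0.0003 0.0002 0.0002] F [ 0.8  0.1 -1.3] w 17.0
tip [611.6 248.1 129.5] [153. 419.]
collarf [635.9 174.  174.5] [122. 210.]
```

View pics/s8.png

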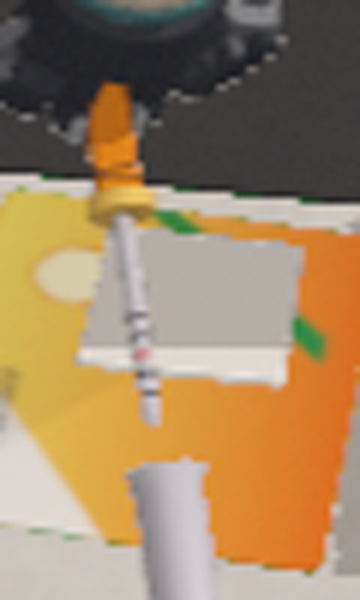

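View pics/t8.png

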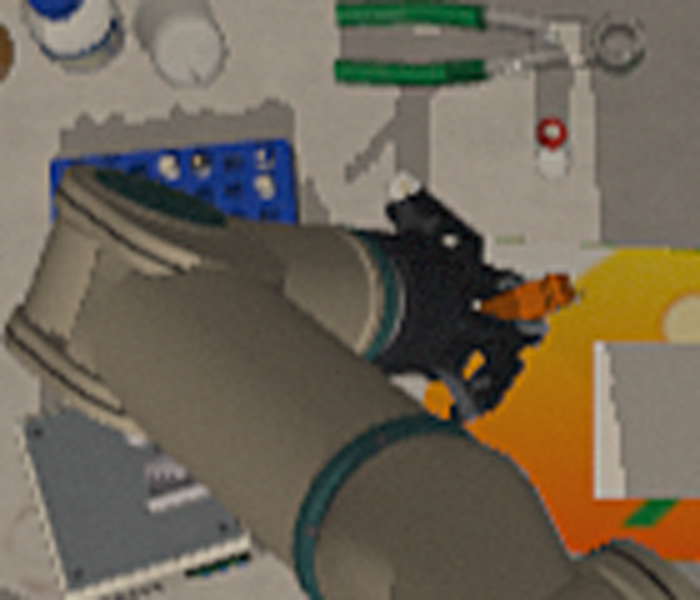

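```bash
python3 - <<'E'
from h import *
import pickle
t,s,st=pickle.load(open("ts8.pkl","rb"))
c=s["color"].astype(int)
sat=c.max(2)-c.min(2)
for v in list(range(198,232,3))+list(range(234,262,2)): print(v,[tuple(x) for x in c[v,296:320].tolist()] if v in(205,240,250) else sat[v,294:320].tolist())
E
```

```text
198 [137, 134, 133, 76, 14, 6, 6, 7, 13, 20, 20, 21, 17, 15, 24, 67, 77, 74, 69, 76, 123, 144, 152, 156, 157, 156]
201 [112, 130, 142, 63, 14, 9, 7, 7, 6, 12, 14, 15, 14, 15, 14, 14, 14, 14, 14, 15, 14, 14, 13, 14, 14, 15]
204 [44, 45, 31, 15, 14, 12, 6, 6, 8, 9, 14, 15, 14, 15, 15, 14, 14, 15, 14, 14, 15, 14, 15, 14, 14, 15]
207 [45, 35, 16, 15, 14, 14, 9, 5, 6, 8, 14, 15, 15, 14, 15, 15, 15, 14, 15, 15, 14, 15, 14, 14, 15, 15]
210 [116, 59, 14, 14, 15, 14, 12, 6, 6, 7, 11, 15, 14, 15, 15, 14, 15, 14, 15, 15, 15, 14, 14, 14, 14, 15]
213 [64, 13, 14, 14, 15, 14, 13, 5, 6, 6, 7, 15, 15, 14, 14, 14, 14, 15, 14, 14, 14, 14, 14, 15, 14, 15]
216 [14, 14, 13, 13, 14, 13, 14, 10, 6, 5, 6, 12, 14, 15, 15, 15, 14, 15, 14, 14, 15, 14, 14, 14, 15, 14]
219 [14, 15, 15, 15, 15, 15, 15, 19, 45, 52, 43, 25, 15, 15, 16, 15, 16, 16, 16, 16, 16, 15, 15, 15, 15, 15]
222 [141, 144, 143, 133, 124, 125, 129, 129, 105, 4, 5, 6, 12, 14, 14, 14, 14, 14, 14, 14, 15, 15, 14, 14, 15, 14]
225 [143, 146, 148, 149, 151, 152, 152, 153, 144, 96, 5, 5, 105, 157, 159, 160, 160, 159, 162, 164, 163, 165, 164, 163, 167, 
[... 1686 characters left out ...]
64, 168), (184, 178, 181), (194, 188, 191), (201, 195, 199), (207, 200, 204), (210, 203, 208), (208, 202, 205), (201, 194, 195), (212, 171, 153), (223, 139, 50), (223, 139, 51), (223, 137, 50), (223, 135, 46)]
252 [15, 14, 15, 15, 16, 15, 14, 15, 15, 13, 6, 6, 5, 6, 6, 6, 6, 7, 6, 6, 6, 47, 168, 171, 172, 174]
254 [13, 14, 15, 15, 14, 14, 15, 14, 14, 13, 7, 6, 5, 5, 6, 6, 5, 6, 6, 7, 7, 6, 12, 16, 17, 18]
256 [14, 15, 15, 15, 15, 14, 15, 14, 15, 14, 10, 7, 6, 6, 6, 6, 6, 6, 6, 6, 6, 7, 11, 14, 15, 14]
258 [14, 15, 14, 15, 16, 15, 15, 14, 15, 14, 11, 5, 5, 7, 7, 6, 6, 6, 6, 6, 6, 7, 8, 14, 15, 14]
260 [14, 14, 14, 14, 15, 15, 15, 15, 14, 15, 13, 6, 5, 6, 6, 6, 6, 5, 6, 6, 6, 5, 8, 15, 15, 15]
```

```bash

python3 -m jog '[{"x":-1.2,"y":0,"z":6,"ax":0,"ay":0,"az":0,"grip":5},{"x":-1.2,"y":0,"z":12,"ax":0,"ay":0,"az":0,"grip":5},{"x":-1.2,"y":0,"z":18,"ax":0,"ay":0,"az":0,"grip":5},{"x":-1.2,"y":0,"z":24,"ax":0,"ay":0,"az":0,"grip":5},{"x":-1.2,"y":0,"z":30,"ax":0,"ay":0,"az":0,"grip":5}]'
python3 - <<'E'
from h import *
st=read_state(); R0=R.from_euler('xyz',st["tool_rot"]).as_matrix()
ins(-10); print("Ftool",(R0.T@st["force"]).round(1), "Ttool",(R0.T@st["torque"]).round(2))
s=get_image("side"); crop(s,280,160,340,260,6,"s9.png")
E
```

```text
clock: 8.5
eef_pos: [640.4, 156.3, 175.3]
tool_rot: [-2.094, 0.001, 0.319]
force: [0.5, 0.6, -1.2]
width: 17.0
clock 8.50 shift [ 0.4 -0.2 -2.3] turn [-0.0002  0.0019  0.0002] F [ 0.5  0.6 -1.2] w 17.0
Ftool [0.7 0.8 1. ] Ttool [ 0.63 -0.04  0.01]
```

View pics/s9.png

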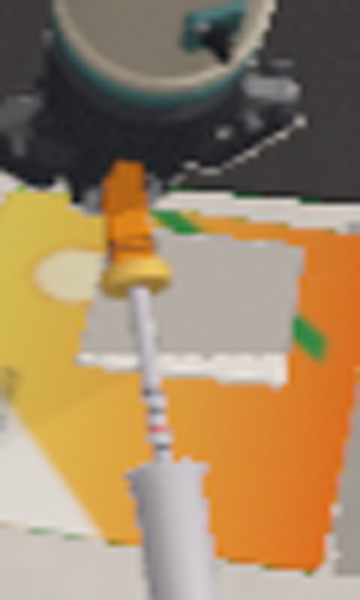

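```bash

python3 -m jog '[{"x":0.2,"y":0,"z":5,"ax":0,"ay":0,"az":0,"grip":5},{"x":0.3,"y":0,"z":10,"ax":0,"ay":0,"az":0,"grip":5},{"x":0.3,"y":0,"z":15,"ax":0,"ay":0,"az":0,"grip":5},{"x":0.3,"y":0,"z":20,"ax":0,"ay":0,"az":0,"grip":5}]'
python3 - <<'E'
from h import *
st=read_state(); R0=R.from_euler('xyz',st["tool_rot"]).as_matrix()
ins(-40); print("Ftool",(R0.T@st["force"]).round(1), "Ttool",(R0.T@st["torque"]).round(2))
E
```

```text
clock: 8.95
eef_pos: [635.4, 172.4, 165.6]
tool_rot: [-2.094, 0.0, 0.318]
force: [0.1, 0.4, -0.9]
width: 16.8
clock 8.95 shift [ 0.2 -0.3  8.3] turn [-0.0001  0.0012  0.0002] F [ 0.1  0.4 -0.9] w 16.8
Ftool [0.2 0.6 0.7] Ttool [ 0.67 -0.05  0.03]
```

```bash

python3 -m jog '[{"x":0,"y":0,"z":6,"ax":0,"ay":0,"az":0,"grip":5},{"x":0,"y":0,"z":12,"ax":0,"ay":0,"az":0,"grip":5},{"x":0,"y":0,"z":18,"ax":0,"ay":0,"az":0,"grip":5},{"x":0,"y":0,"z":24,"ax":0,"ay":0,"az":0,"grip":5}]'
python3 - <<'E'
from h import *
st=read_state(); R0=R.from_euler('xyz',st["tool_rot"]).as_matrix()
ins(-90); print("Ftool",(R0.T@st["force"]).round(1), "Ttool",(R0.T@st["torque"]).round(2))
s=get_image("side"); crop(s,280,160,340,260,6,"s10.png")
w=get_image("wrist"); crop(w,0,0,640,400,1.25,"w10.png")
E
```

```text
clock: 9.35
eef_pos: [628.9, 192.2, 153.5]
tool_rot: [-2.094, 0.001, 0.319]
force: [-0.7, 0.7, -1.3]
width: 17.0
clock 9.35 shift [ 0.2 -0.2 34.1] turn [-0.0001  0.0014  0.0002] F [-0.7  0.7 -1.3] w 17.0
Ftool [-0.4  0.7  1.4] Ttool [ 0.62 -0.02  0.06]
```

View pics/w10.png

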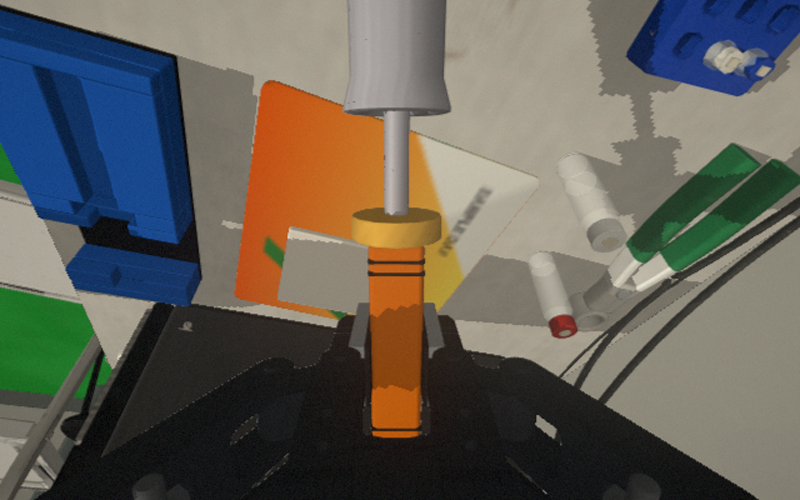

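View pics/s10.png

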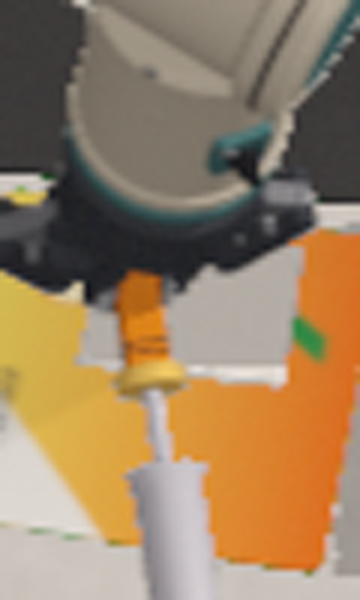

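```bash

python3 -m jog '[{"x":0.2,"y":0,"z":7,"ax":0,"ay":0,"az":0,"grip":5},{"x":0.2,"y":0,"z":14,"ax":0,"ay":0,"az":0,"grip":5},{"x":0.2,"y":0,"z":20,"ax":0,"ay":0,"az":0,"grip":5},{"x":0.2,"y":0,"z":24,"ax":0,"ay":0,"az":0,"grip":5}]'
python3 - <<'E'
from h import *
st=read_state(); R0=R.from_euler('xyz',st["tool_rot"]).as_matrix()
ins(-90); print("Ftool",(R0.T@st["force"]).round(1), "Ttool",(R0.T@st["torque"]).round(2))
w=get_image("wrist"); crop(w,200,40,440,240,3,"w11.png")
E
```

```text
clock: 9.85
eef_pos: [622.3, 212.5, 141.3]
tool_rot: [-2.094, 0.001, 0.319]
force: [-0.2, 1.5, -1.0]
width: 17.0
clock 9.85 shift [ 0.1 -0.2  9.6] turn [-0.0005  0.0021  0.0003] F [-0.2  1.5 -1. ] w 17.0
Ftool [0.2 0.1 1.7] Ttool [0.62 0.   0.07]
```

View pics/w11.png

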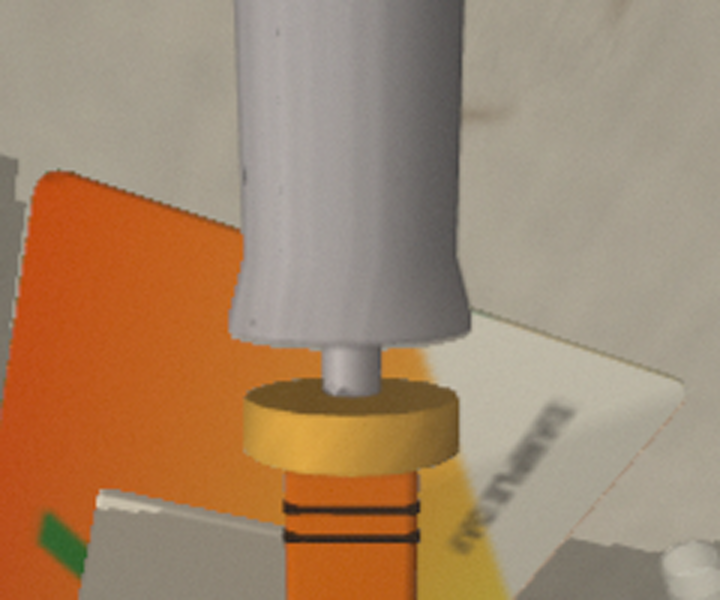

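```bash

python3 -m jog '[{"x":0,"y":0,"z":2,"ax":0,"ay":0,"az":0,"grip":5},{"x":0,"y":0,"z":4,"ax":0,"ay":0,"az":0,"grip":5},{"x":0,"y":0,"z":6,"ax":0,"ay":0,"az":0,"grip":5},{"x":0,"y":0,"z":7,"ax":0,"ay":0,"az":0,"grip":5},{"x":0,"y":0,"z":7,"ax":0,"ay":0,"az":0,"grip":5}]'
python3 - <<'E'
from h import *
st=read_state(); R0=R.from_euler('xyz',st["tool_rot"]).as_matrix()
ins(-90); print("Ftool",(R0.T@st["force"]).round(1), "Ttool",(R0.T@st["torque"]).round(2))
w=get_image("wrist"); crop(w,200,40,440,240,3,"w12.png")
E
```

```text
clock: 10.4
eef_pos: [621.4, 216.4, 139.0]
tool_rot: [-2.096, -0.0, 0.318]
force: [0.5, -2.2, 3.3]
width: 17.3
clock 10.40 shift [-0.2 -0.1  4.9] turn [0.0017 0.0001 0.0004] F [ 0.5 -2.2  3.3] w 17.3
Ftool [-0.2 -1.7 -3.6] Ttool [ 0.04 -0.    0.06]
```

View pics/w12.png

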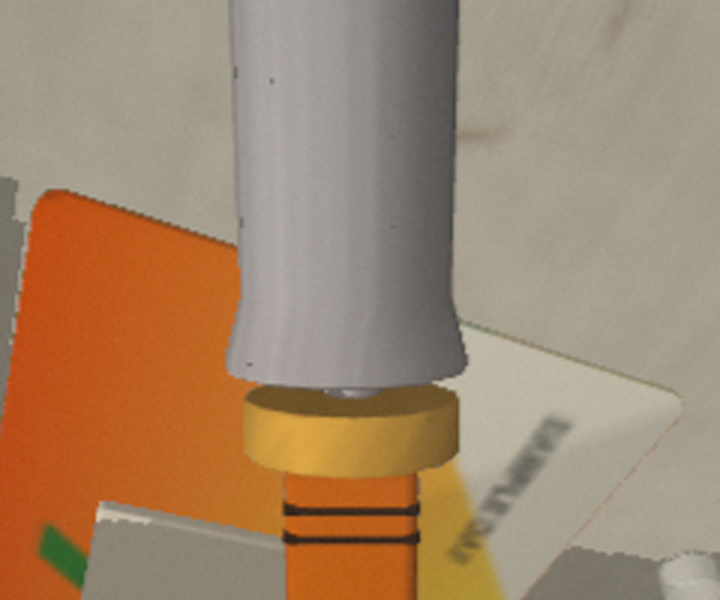

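```bash

python3 -m jog '[{"x":0,"y":0,"z":0,"ax":0,"ay":0,"az":0,"grip":5},{"x":0,"y":0,"z":0,"ax":0,"ay":0,"az":0,"grip":5}]'
python3 - <<'E'
from h import *
st=read_state(); R0=R.from_euler('xyz',st["tool_rot"]).as_matrix()
ins(-90); print("Ftool",(R0.T@st["force"]).round(1), "Ttool",(R0.T@st["torque"]).round(2))
w=get_image("wrist"); crop(w,250,140,390,190,5.7,"w13.png")
s=get_image("side"); crop(s,280,200,340,260,8,"s13.png")
E
```

```text
clock: 10.65
eef_pos: [621.3, 216.6, 138.8]
tool_rot: [-2.095, -0.0, 0.318]
force: [1.2, -3.6, 3.5]
width: 17.4
clock 10.65 shift [-0.2 -0.2  4.6] turn [0.001  0.0003 0.0004] F [ 1.2 -3.6  3.5] w 17.4
Ftool [-0.  -1.2 -5. ] Ttool [-0.12  0.01 -0.08]
```

View pics/w13.png

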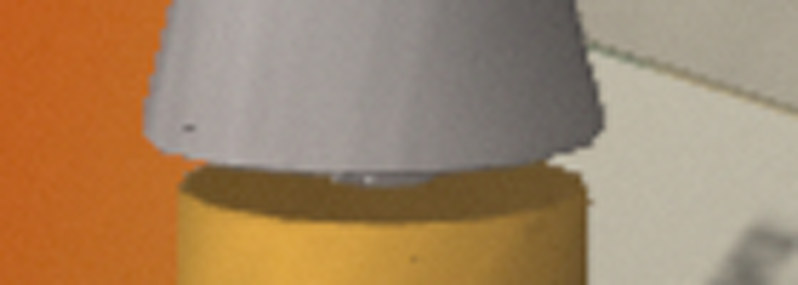

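View pics/s13.png

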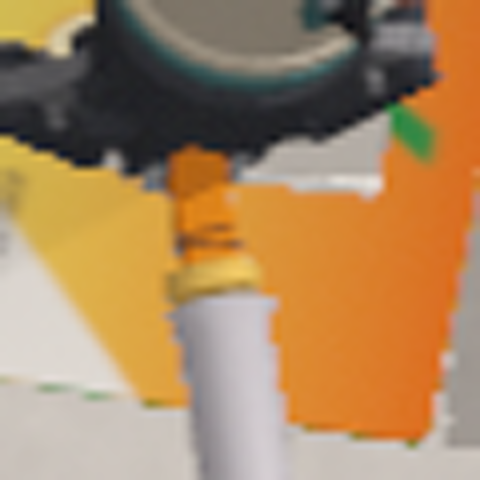

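```bash

python3 -m jog '[{"x":0,"y":-0.5,"z":-2,"ax":0,"ay":0,"az":0,"grip":5},{"x":0,"y":-1,"z":-2,"ax":0,"ay":0,"az":0,"grip":5},{"x":0,"y":-1,"z":-2,"ax":0,"ay":0,"az":0,"grip":5}]'
cat > f.py <<'E'
from h import *
st=read_state(); R0=R.from_euler('xyz',st["tool_rot"]).as_matrix()
ins(-90); print("Ftool",(R0.T@st["force"]).round(1), "Ttool",(R0.T@st["torque"]).round(2))
E
python3 f.py
```

```text
clock: 11.05
eef_pos: [620.6, 217.3, 139.5]
tool_rot: [-2.092, 0.001, 0.32]
force: [0.1, 1.1, -0.4]
width: 17.1
clock 11.05 shift [0.3 0.8 4.3] turn [-0.002   0.0025  0.0002] F [ 0.1  1.1 -0.4] w 17.1
Ftool [ 0.5 -0.1  1. ] Ttool [ 0.62  0.07 -0.03]
```

```bash

python3 -m jog '[{"x":0,"y":0,"z":1,"ax":0,"ay":0,"az":0,"grip":5},{"x":0,"y":0,"z":2,"ax":0,"ay":0,"az":0,"grip":5},{"x":0,"y":0,"z":2,"ax":0,"ay":0,"az":0,"grip":5}]'
python3 f.py
```

```text
clock: 11.35
eef_pos: [620.6, 217.4, 139.2]
tool_rot: [-2.095, 0.001, 0.318]
force: [-0.0, -1.2, 1.8]
width: 17.3
clock 11.35 shift [0.2 0.7 4. ] turn [ 0.0008  0.0014 -0.0002] F [-0.  -1.2  1.8] w 17.3
Ftool [-0.4 -0.9 -1.9] Ttool [ 0.18 -0.01  0.06]
```

```bash
python3 - <<'E'
from h import *
import pickle
s=get_image("side"); crop(s,0,0,640,400,1.25,"s14.png")
t=get_image("top"); crop(t,130,90,400,290,2.9,"t14.png")
E
```

```text
(no output)
```

View pics/s14.png

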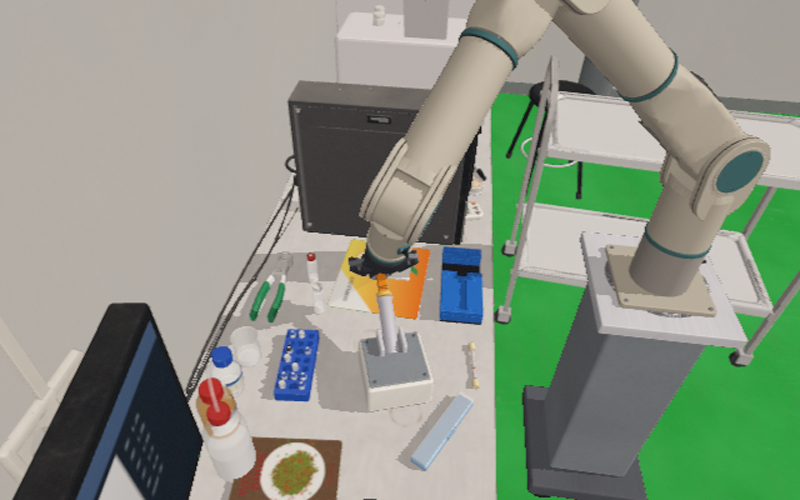

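View pics/t14.png

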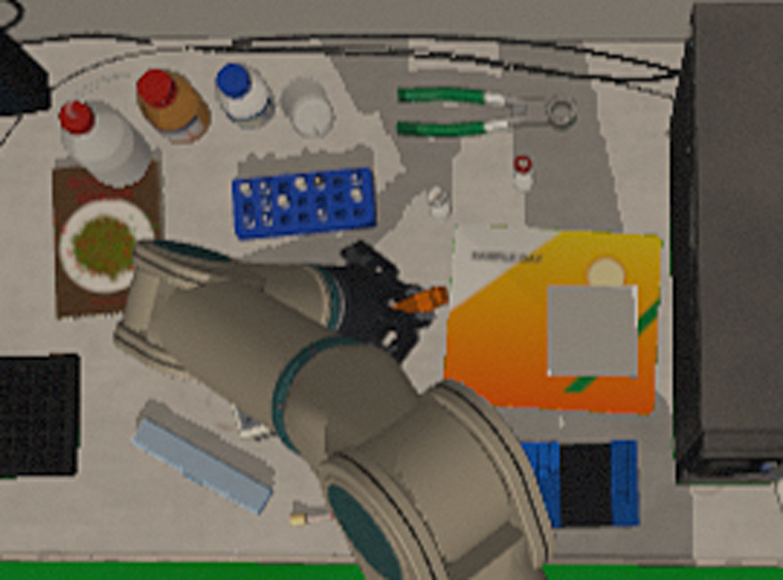

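```bash

python3 -m jog '[{"x":0,"y":-0.5,"z":-3,"ax":0,"ay":0,"az":0,"grip":5},{"x":0,"y":-1,"z":-4,"ax":0,"ay":0,"az":0,"grip":5},{"x":0,"y":-1,"z":-4,"ax":0,"ay":0,"az":0,"grip":5}]'
python3 f.py
python3 -m jog '[{"x":0,"y":0,"z":1,"ax":0,"ay":0,"az":0,"grip":5},{"x":0,"y":0,"z":2.5,"ax":0,"ay":0,"az":0,"grip":5},{"x":0,"y":0,"z":4,"ax":0,"ay":0,"az":0,"grip":5},{"x":0,"y":0,"z":4,"ax":0,"ay":0,"az":0,"grip":5}]'
python3 f.py
```

```text
clock: 11.75
eef_pos: [621.5, 215.1, 141.9]
tool_rot: [-2.094, 0.0, 0.319]
force: [0.0, -0.8, -0.7]
width: 17.2
clock 11.75 shift [0.  1.7 7.5] turn [-0.0007  0.0013  0.0002] F [ 0.  -0.8 -0.7] w 17.2
Ftool [-0.2  1.  -0.3] Ttool [ 0.61 -0.   -0.06]
clock: 12.15
eef_pos: [620.3, 218.7, 139.8]
tool_rot: [-2.094, 0.001, 0.319]
force: [-0.4, 0.9, 0.6]
width: 17.2
clock 12.15 shift [0.  1.8 3.2] turn [-0.0003  0.0017  0.0003] F [-0.4  0.9  0.6] w 17.2
Ftool [-0.1 -1.   0.5] Ttool [0.71 0.01 0.05]
```

```bash

python3 -m jog '[{"x":0,"y":0,"z":1,"ax":0,"ay":0,"az":0,"grip":5},{"x":0,"y":0,"z":2,"ax":0,"ay":0,"az":0,"grip":5},{"x":0,"y":0,"z":2.5,"ax":0,"ay":0,"az":0,"grip":5},{"x":0,"y":0,"z":2.5,"ax":0,"ay":0,"az":0,"grip":5}]'
python3 f.py
python3 - <<'E'
from h import *
w=get_image("wrist"); crop(w,250,140,390,190,5.7,"w15.png")
E
```

```text
clock: 12.55
eef_pos: [620.2, 219.7, 139.2]
tool_rot: [-2.096, 0.0, 0.318]
force: [1.1, -2.1, 1.0]
width: 17.0
clock 12.55 shift [-0.1  1.8  2. ] turn [0.0012 0.0005 0.0003] F [ 1.1 -2.1  1. ] w 17.0
Ftool [ 0.3  0.3 -2.5] Ttool [ 0.1  -0.05  0.05]
```

View pics/w15.png

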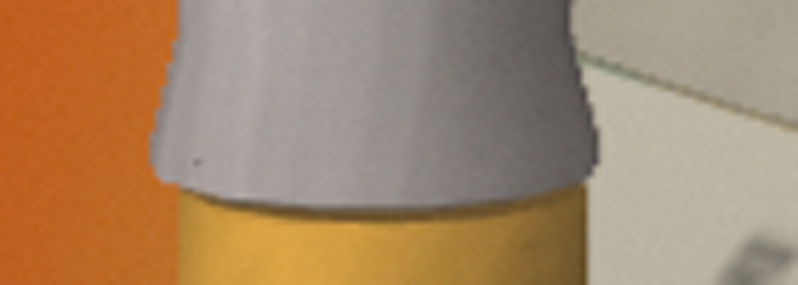

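```bash

python3 -m jog '[{"x":0,"y":-0.7,"z":0,"ax":0,"ay":0,"az":0,"grip":5},{"x":0,"y":-0.7,"z":1,"ax":0,"ay":0,"az":0,"grip":5},{"x":0,"y":-0.7,"z":2,"ax":0,"ay":0,"az":0,"grip":5},{"x":0,"y":-0.7,"z":2.5,"ax":0,"ay":0,"az":0,"grip":5},{"x":0,"y":-0.7,"z":2.5,"ax":0,"ay":0,"az":0,"grip":5}]'
python3 f.py
python3 - <<'E'
from h import *
w=get_image("wrist"); crop(w,250,140,390,190,5.7,"w16.png")
E
```

```text
clock: 13.1
eef_pos: [620.0, 220.1, 139.5]
tool_rot: [-2.099, 0.0, 0.317]
force: [1.0, -5.4, 6.4]
width: 17.0
clock 13.10 shift [-0.1  2.3  1.8] turn [ 0.0051 -0.0006 -0.0005] F [ 1.  -5.4  6.4] w 17.0
Ftool [-0.7 -2.8 -7.9] Ttool [-1.03 -0.11  0.24]
```

View pics/w16.png

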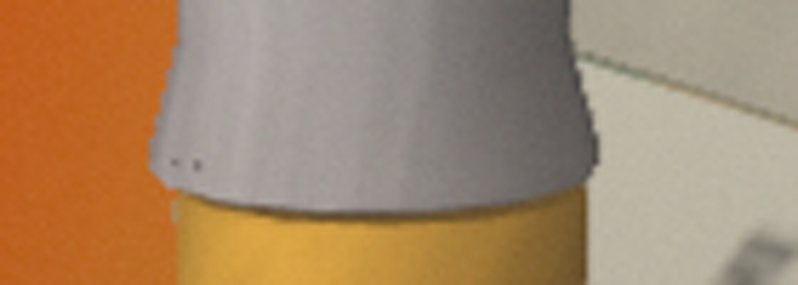

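```bash

python3 -m jog '[{"x":0,"y":0,"z":1,"ax":0,"ay":0,"az":0,"grip":5},{"x":0,"y":0,"z":2,"ax":0,"ay":0,"az":0,"grip":5},{"x":0,"y":0,"z":3,"ax":0,"ay":0,"az":0,"grip":5},{"x":0,"y":0,"z":3,"ax":0,"ay":0,"az":0,"grip":5},{"x":0,"y":0,"z":3,"ax":0,"ay":0,"az":0,"grip":5}]'
python3 f.py
python3 - <<'E'
from h import *
w=get_image("wrist"); crop(w,0,0,640,400,1.25,"w17.png");crop(w,250,140,390,190,5.7,"w17b.png")
E
```

```text
clock: 13.65
eef_pos: [620.0, 220.2, 139.5]
tool_rot: [-2.104, -0.0, 0.315]
force: [0.6, -10.0, 11.7]
width: 17.2
clock 13.65 shift [-0.1  2.3  1.7] turn [ 0.0097 -0.0024 -0.0012] F [  0.6 -10.   11.7] w 17.2
Ftool [ -2.5  -5.2 -14.3] Ttool [-1.95 -0.27  0.5 ]
```

View pics/w17.png

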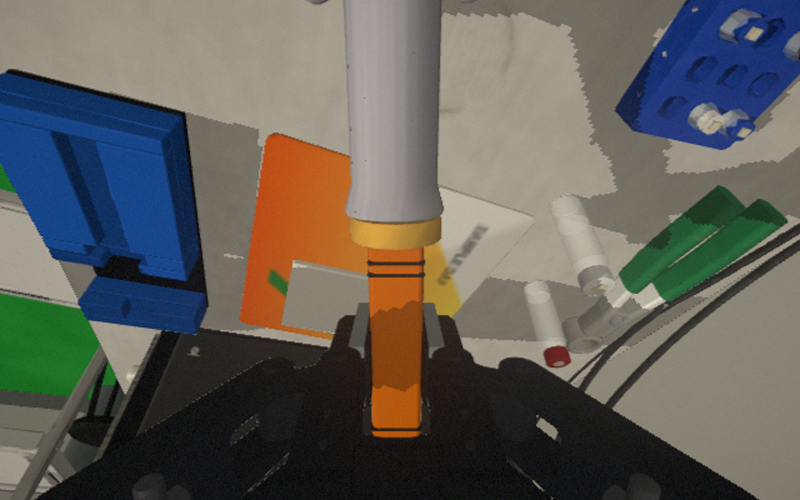

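View pics/w17b.png

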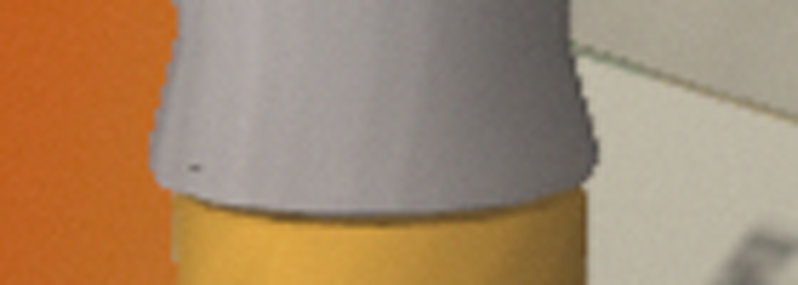

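```bash

python3 -m jog '[{"x":0,"y":0,"z":-4,"ax":0,"ay":0,"az":0,"grip":5},{"x":0,"y":0.5,"z":-10,"ax":0,"ay":0,"az":0,"grip":5},{"x":0,"y":0.5,"z":-20,"ax":0,"ay":0,"az":0,"grip":5},{"x":0,"y":0.5,"z":-30,"ax":0,"ay":0,"az":0,"grip":5},{"x":0,"y":0.5,"z":-40,"ax":0,"ay":0,"az":0,"grip":5}]'
python3 f.py
python3 -m jog '[{"x":0,"y":0,"z":-12,"ax":0,"ay":0,"az":0,"grip":5},{"x":0,"y":0,"z":-24,"ax":0,"ay":0,"az":0,"grip":5},{"x":0,"y":0,"z":-36,"ax":0,"ay":0,"az":0,"grip":5},{"x":0,"y":0,"z":-48,"ax":0,"ay":0,"az":0,"grip":5},{"x":0,"y":0,"z":-60,"ax":0,"ay":0,"az":0,"grip":5}]'
python3 f.py
```

```text
clock: 14.2
eef_pos: [629.2, 191.7, 156.3]
tool_rot: [-2.094, 0.001, 0.319]
force: [0.4, -0.2, -1.8]
width: 17.1
clock 14.20 shift [ 0.1  1.9 36.1] turn [-0.0006  0.0016  0.0001] F [ 0.4 -0.2 -1.8] w 17.1
Ftool [0.3 1.7 0.6] Ttool [ 0.64 -0.01 -0.06]
clock: 14.7
eef_pos: [645.7, 141.7, 186.8]
tool_rot: [-2.094, 0.0, 0.318]
force: [0.0, 0.6, -1.2]
width: 16.9
clock 14.70 shift [ 0.   2.  96.9] turn [-0.      0.001   0.0002] F [ 0.   0.6 -1.2] w 16.9
Ftool [0.2 0.7 1.1] Ttool [0.64 0.01 0.02]
```

```bash

python3 -m jog '[{"x":0,"y":0,"z":-15,"ax":0,"ay":0,"az":0,"grip":5},{"x":0,"y":0,"z":-30,"ax":0,"ay":0,"az":0,"grip":5},{"x":0,"y":0,"z":-40,"ax":0,"ay":0,"az":0,"grip":5},{"x":0,"y":-30,"z":-40,"ax":0,"ay":0,"az":0,"grip":5},{"x":0,"y":-60,"z":-40,"ax":0,"ay":0,"az":0,"grip":5}]'
python3 f.py
python3 - <<'E'
from h import *
print(read_state()["qpos"].round(2),read_state()["eef_pos"].round())
rel([520,100,250],tool([.7,.7,0],[0,0,-1]))
E
```

```text
clock: 15.2
eef_pos: [646.7, 136.8, 258.4]
tool_rot: [-2.095, 0.002, 0.316]
force: [0.1, 0.3, -0.1]
width: 17.1
clock 15.20 shift [  0.7  61.5 137.1] turn [ 0.0004  0.0003 -0.0025] F [ 0.1  0.3 -0.1] w 17.1
Ftool [ 0.2 -0.1  0.3] Ttool [ 0.67  0.   -0.05]
[-0.24  0.72 -0.48  1.49  0.84  1.32 -0.68] [647. 137. 258.]
clock 15.20 shift [-131.9    5.3    8.3] turn [0.4707 1.076  0.2864] F [ 0.1  0.3 -0.1] w 17.1
```

```bash

python3 -m jog '[{"x":-20,"y":0,"z":0,"ax":0.06,"ay":0.13,"az":0.035,"grip":5},{"x":-40,"y":0,"z":0,"ax":0.12,"ay":0.26,"az":0.07,"grip":5},{"x":-60,"y":0,"z":0,"ax":0.17,"ay":0.39,"az":0.105,"grip":5},{"x":-80,"y":0,"z":0,"ax":0.23,"ay":0.52,"az":0.14,"grip":5},{"x":-95,"y":0,"z":0,"ax":0.29,"ay":0.65,"az":0.175,"grip":5}]'
python3 - <<'E'
from h import *
print(read_state()["qpos"].round(2),read_state()["eef_pos"].round())
rel([490,80,250],tool([1,0.2,0],[0,0,-1]))
E
```

```text
clock: 15.7
eef_pos: [555.9, 108.1, 258.5]
tool_rot: [-1.767, -0.068, -0.354]
force: [-0.2, -0.8, -0.5]
width: 17.2
[-0.05  0.56 -0.48  1.68  0.49  1.11 -1.1 ] [556. 108. 259.]
clock 15.70 shift [-52.5  14.5 -47.3] turn [0.1447 1.0087 0.1614] F [-0.2 -0.8 -0.5] w 17.2
```

```bash

python3 -m jog '[{"x":-11,"y":2,"z":-10,"ax":0.02,"ay":0.13,"az":0.02,"grip":5},{"x":-22,"y":5,"z":-20,"ax":0.035,"ay":0.25,"az":0.04,"grip":5},{"x":-33,"y":8,"z":-30,"ax":0.05,"ay":0.38,"az":0.06,"grip":5},{"x":-44,"y":11,"z":-40,"ax":0.07,"ay":0.5,"az":0.08,"grip":5},{"x":-52,"y":14,"z":-47,"ax":0.09,"ay":0.63,"az":0.1,"grip":5}]'
python3 - <<'E'
from h import *
print(read_state()["qpos"].round(2),read_state()["eef_pos"].round())
rel([481,42,180],tool([1,0,0],[0,0,-1]))
E
```

```text
clock: 16.2
eef_pos: [490.8, 79.5, 250.5]
tool_rot: [-1.636, -0.051, -0.993]
force: [-0.3, 0.4, -0.9]
width: 17.1
[ 0.01  0.44 -0.39  1.88  0.29  0.92 -1.53] [491.  80. 251.]
clock 16.20 shift [ 22.4  73.5 -23.9] turn [0.0487 0.5758 0.0688] F [-0.3  0.4 -0.9] w 17.1
```

```bash

python3 -m jog '[{"x":5,"y":0,"z":-5,"ax":0.01,"ay":0.12,"az":0.014,"grip":5},{"x":10,"y":15,"z":-10,"ax":0.02,"ay":0.24,"az":0.028,"grip":5},{"x":15,"y":30,"z":-15,"ax":0.03,"ay":0.36,"az":0.042,"grip":5},{"x":20,"y":50,"z":-20,"ax":0.04,"ay":0.48,"az":0.056,"grip":5},{"x":22,"y":73,"z":-24,"ax":0.049,"ay":0.576,"az":0.069,"grip":5}]'
python3 -m jog '[{"x":0,"y":0,"z":0,"ax":0,"ay":0,"az":0,"grip":5},{"x":0,"y":0,"z":0,"ax":0,"ay":0,"az":0,"grip":5}]'
python3 - <<'E'
from h import *
print(read_state()["qpos"].round(2),read_state()["eef_pos"].round())
rel([481,42,101.5],tool([1,0,0],[0,0,-1]))
w=get_image("wrist"); crop(w,0,0,640,400,1.25,"w20.png")
s=get_image("side"); crop(s,210,100,400,290,3,"s20.png")
E
```

```text
clock: 16.7
eef_pos: [482.2, 42.0, 180.4]
tool_rot: [-1.569, -0.0, -1.571]
force: [-0.0, -0.8, -1.9]
width: 17.1
clock: 16.9
eef_pos: [481.8, 43.2, 180.7]
tool_rot: [-1.571, -0.0, -1.563]
force: [0.0, 0.9, -0.5]
width: 17.2
[ 0.02  0.49 -0.24  2.03  0.19  0.64 -1.91] [482.  43. 181.]
clock 16.90 shift [ 1.2 79.2 -0.8] turn [0.0004 0.0074 0.0003] F [ 0.   0.9 -0.5] w 17.2
```

View pics/w20.png

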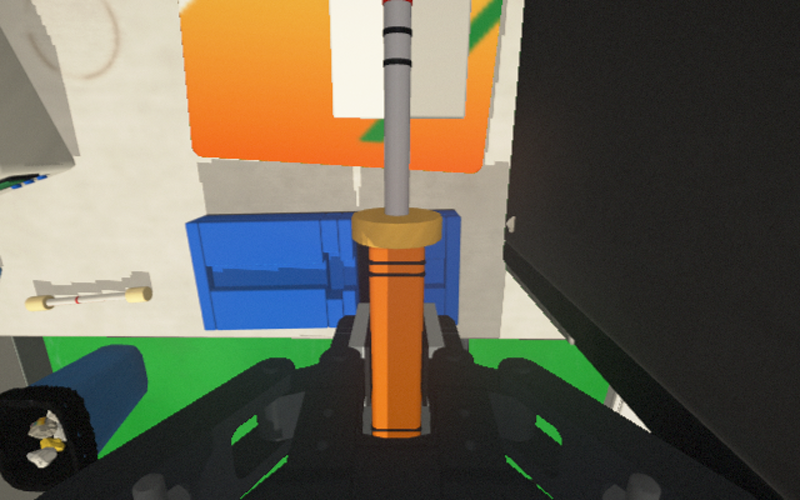

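View pics/s20.png

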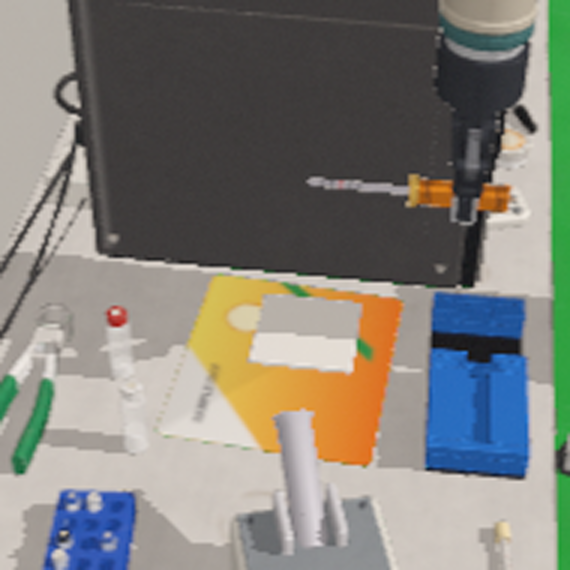

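```bash

python3 -m jog '[{"x":1,"y":20,"z":-1,"ax":0,"ay":0.007,"az":0,"grip":5},{"x":1,"y":40,"z":-1,"ax":0,"ay":0.007,"az":0,"grip":5},{"x":1,"y":60,"z":-1,"ax":0,"ay":0.007,"az":0,"grip":5},{"x":1,"y":72,"z":-1,"ax":0,"ay":0.007,"az":0,"grip":5},{"x":1,"y":79,"z":-1,"ax":0,"ay":0.007,"az":0,"grip":5}]'
python3 -m jog '[{"x":0,"y":0,"z":0,"ax":0,"ay":0,"az":0,"grip":5},{"x":0,"y":0,"z":0,"ax":0,"ay":0,"az":0,"grip":5},{"x":0,"y":0,"z":0,"ax":0,"ay":0,"az":0,"grip":5},{"x":0,"y":0,"z":0,"ax":0,"ay":0,"az":0,"grip":5},{"x":0,"y":0,"z":0,"ax":0,"ay":0,"az":0,"grip":5}]'
python3 - <<'E'
from h import *
rel([481,42,101.5],tool([1,0,0],[0,0,-1]))
s=get_image("side"); crop(s,210,100,400,290,3,"s21.png")
t=get_image("top"); crop(t,250,120,380,290,3.5,"t21.png")
st=read_state(); R0=R.from_euler('xyz',st["tool_rot"]).as_matrix(); p=st["eef_pos"]+R0@np.array([0,-8.5,138]); print("tip",p.round(1))
b=np.array(proj(s,p));print("pred s21",((b-(210,100)+.5)*3).round()); a=np.array(proj(s,[619,42,8])); print("tile centre s21",((a-(210,100)+.5)*3).round(), "t21 tip",((np.array(proj(t,p))-(250,120)+.5)*3.5).round())
E
```

```text
clock: 17.5
eef_pos: [481.0, 42.6, 101.0]
tool_rot: [-1.571, 0.0, -1.571]
force: [-0.3, 0.6, -1.4]
width: 17.0
clock: 18.0
eef_pos: [480.9, 42.0, 101.6]
tool_rot: [-1.57, -0.0, -1.573]
force: [-0.4, 0.0, -1.3]
width: 16.8
clock 18.00 shift [0.  0.1 0.1] turn [-0.0004 -0.0021  0.0001] F [-0.4  0.  -1.3] w 16.8
tip [618.7  41.7 109.9]
pred s21 [311. 248.]
tile centre s21 [308. 328.] t21 tip [296. 274.]
```

View pics/s21.png

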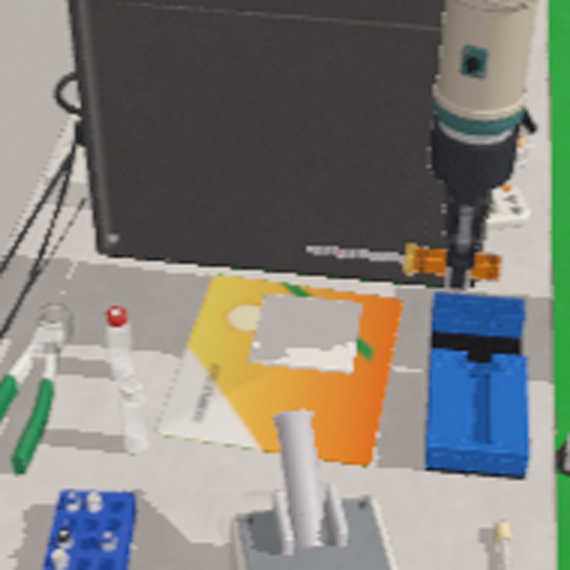

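View pics/t21.png

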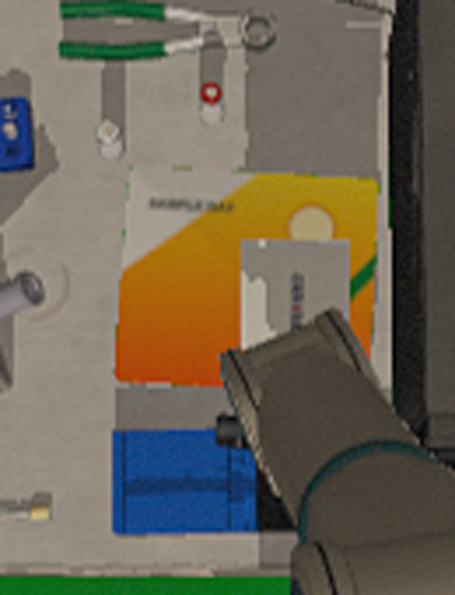

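```bash
python3 - <<'E'
from h import *
st=read_state(); print(st["qd"].round(4),st["width"]); print(finish_job())
E
```

```text
[-0.0004  0.0047  0.      0.0023  0.0011  0.0006  0.0006] 17.071215600641274
the job is handed in; nothing more can be done
None
```

I lifted the gauge rod from its cradle and slid it into the guide tube until it stopped. I then drew it out and handed the job in at about 18 s, still holding it level over the tile. No verdict was reported.

**Insertion:** about 4 mm short of the mouth the rod caught on something, probably the bore wall, with 5–6 N of axial force. I backed off, raised the tool about 2 mm, and it went on freely to a firm stop at about 14 N. At that stop the wrist picture showed roughly 0.5–1 mm between the collar and the rim. The arm's position put it about 1.7 mm short, using my camera estimate of where the mouth is. Both are inside the 3 mm limit, but they don't agree exactly, and I did not measure full contact directly.

**Final pose:**
- **Tip position:** the last check put the tip at about (619, 42, 110) mm. The tile's centre is about (619, 42), so the tip is about 110 mm above the bench.
- **Level and still:** the tool was level to within 0.001 rad and its joint speeds were close to zero.
- **Grip:** the finger opening was 17 mm and had stayed steady since the grasp.
- **Pictures:** the side and top views agree with the tip position, and both vials look unmoved.

The camera calibration disagreed with the arm by a few millimetres: about 2 mm for the wrist view, 2.5 mm for the side view and 4 mm for the top view. I used the side and wrist views, relative to the rod itself, to line it up with the tube.

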